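# Load the ornament glue press and hold it at four clicks

### The job

Put the oblong block and the round boss upright into the nests of the glue press that match their shapes and let go of them. Then take the press lever by its knob and pull it round exactly four clicks, counting them by feel, so that the spring pads press on both pieces, and finish still holding the lever in the fourth notch: it springs back if let go, and a fifth click would crush the work (leave the jar, tin and brush alone).

Things in the scene. Friction and masses are not known exactly. Their poses are not given: they have to be found in the camera images.
- press: the glue press, fixed to the table: a plywood board 210 x 350 x 12 mm (along its x, y) with an aluminium nest plate on its -y half and the lever on its +y half. Origin under the middle of the board, z up. A steel fence with a flared lip, top 53 mm above the table, stands along the +x edge of the nests; the two rubber pads stand on the -x side and advance in +x, 30 mm per rad of lever turn
- oblong_nest (a point): centre of the floor of the oblong pocket, 17 mm above the table; pocket 56 mm (press x) by 38 mm (press y), 9 mm deep, the plate's top 26 mm above the table. Axes as the press
- round_nest (a point): centre of the floor of the round pocket, 17 mm above the table; 50 mm across, 9 mm deep, centre 80 mm from the oblong one towards press -y. Axes as the press
- oblong_block: loose wooden ornament blank, 52 mm (its x) x 34 mm (its y), 50 mm high, sides plain up to 44 mm; 75 g. Origin at the centre of its underside; same either way round
- round_boss: loose round wooden ornament blank, 46 mm across, 50 mm high, sides plain up to 44 mm; 70 g. Origin at the centre of its underside
- lever: the steel lever, 10 mm thick. Origin on its upright hub axis, 42 mm above the table; x along the arm to the knob. Seen from above it turns anticlockwise to advance (the knob swings towards the press's -x side, about 1 rad for four clicks), from a stop at rest where its x lies 0.70 rad anticlockwise of the press's x
- knob (a point): black upright round knob at the lever's end, 24 mm across, 42 mm high, part of the lever, its axis 125 mm from the hub axis; this point is the centre of its foot, on the lever's top, 52 mm above the table
- lever_arm (a point): middle of the lever's arm, 70 mm from the hub. A spring pushes it back, 5 N at the knob (7 N once the pads press). Resistance jumps up 4 N at each tooth's foot, passes the spring's own value at its top (the click) and falls to 3 N below in mid-notch, where the next tooth begins. Rest to first top: 0.15 to 0.33 rad, it varies; then a top every 0.218 rad (27 mm at the knob)
- click_sector: toothed steel disc under the lever, 122 mm across, with six upright round teeth near its rim; fixed, set differently in each start. Origin on the hub axis at the disc's underside, 12 mm above the table; its x axis points at the middle of the fourth notch (between the tops of teeth four and five, which lie 0.109 rad either side)
- oblong_pad: rubber spring pad that presses the oblong block to the fence; 24 mm wide, 18 mm high; origin at the centre of its face, 40 mm above the table, facing press +x. It reaches the block after about 22 mm of travel; spring 0.4 N per mm
- round_pad: the same pad for the round boss
- glue_jar: bystander: clear jar, 60 mm across, 85 mm high; leave alone
- wax_tin: bystander: metal tin, 72 mm across, 45 mm high; leave alone
- glue_brush: bystander: flat brush 170 mm long, lying down; leave alone
There are look-alikes about, which are no part of the job. What is shaped like the round_boss but purple is not meant. What is shaped like the oblong_block but blue is not meant.

How it is judged:
By the outcome, as a careful person would: the job done as asked, in the order asked, and still so for the second after the job is handed in, while the arm keeps its last pose, push and grip.
It also fails if it takes over 72 s, if anything falls off the work surface, if the arm or the gripper's body presses on something with over 40 N, if the wrist force passes 120 N, or if a joint passes its speed limit or range.

### The arm

A 7-joint arm with a two-finger parallel gripper is mounted at the origin on the work surface. World frame = base frame: x ahead of the robot, y to its left, z up, the work surface at z = 0. Lengths are in m, angles in rad, forces in N, time in s.
With the tool pointing down it reaches from about 0.35 to 0.9 m from the base axis. Payload 19.9 kg.
Tool frame: the origin (TCP) lies between the finger pads; the fingertips stand finger_overhang ahead of it and the grasp point (between the pads) lies 11 mm behind it (finger_overhang is the distance from the TCP to the fingertips, in m); y points along the fingers, x is the direction in which the jaws open and shut, and the axes are right-handed (so a half turn about y gives the same grasp; the last joint's range is limited). The gripper opens to 85 mm and grips with 20 to 120 N. Pads are 22 mm wide; open, the fingers measure 114 mm over their backs; the gripper's body (76 mm by 85 mm) begins 54 mm behind the grasp point. The pads swing forward as they close: fully open they stand 13 mm farther back than shut.
Start: joints at [1.296, 0.417, -0.01, 1.614, 0.005, 1.111, -0.053], TCP at [0.144, -0.608, 0.202] pointing down, gripper open.
Joint ranges: [-2.81, 2.81], [-0.39, 2.02], [-1.27, 1.25], [0.06, 2.57], [-1.19, 4.33], [0.19, 2], [-2.82, 2.82]. Speed limits (rad/s): [1.89, 1.89, 2.39, 2.39, 3.01, 3.01, 3.01].

### API

Orientations are given as a unit quaternion [x, y, z, w].
In Python, from rig import * gives the robot as it stands. The module is installed in compiled form; this text tells all that it offers.
- The arm moves only by the tool drive_tool, never from a script. Its arguments are lists of equal length, an entry for each row: "offset": the shift along the world's x, y, z in mm, a list of three; "roll": the turn about the world's z in degrees; "grip": the closure, from 0 (fully open) to 1 (shut). In form: {"offset": [[tx, ty, tz], ...], "roll": [roll, ...], "grip": [grip, ...]}. A call has 1 to 10 rows; each row shifts and turns the pose as measured when the row begins; what a row does not reach is not made up. A row lasts 1/10 s, in which the tool goes at most 50 mm and 8.59 degrees, less where a joint would pass 70% of its speed; a pose out of reach is approached as far as the arm can. A call with a gripper value outside its range is refused whole. The fingers move at their own pace and stop on an object; "grip_force" is the grip in N (left out, the last holds). Time passes only in rows, so rows that do not move let the fingers close. It gives the time, the measured TCP pose, the force and the opening at its end, in the units of the state.
- observe(): the state, without advancing time (a new reading comes with each control period).
- get_image(name): name is "side" or "top" or "wrist"; returns the picture (400x640x3 uint8, blue, green, red); there is no depth.
- calibration(name): a dict with "vfov" (degrees; the focal length in pixels is half the picture's height over the tangent of half this angle, whatever the lens; pixels are square), "cx", "cy" (the principal point, pixels), "rvec" (rotation vector, rad) and "tvec" (3), from world to camera coordinates, as OpenCV has them; the wrist camera has in their place "T_tool_cam" (4x4, takes a point from camera to tool coordinates, whose origin is the TCP and whose axes are the tool frame's). Camera axes: x right, y down, z forward; pixel columns grow to the right and rows downward; lengths in m; the calibration is good to about 2 mm. A picture is of the moment at which its call begins: read the wrist's pose just before it. calibration takes no time and is no camera call.
- job_done(): hands the job in, once; it reports no verdict.
The state is a dict: "time_s": time; "joints": joint angles; "qd": joint speeds; "joint_torque": joint torques, N m; "ee_pos": TCP position; "ee_rot": TCP orientation; "force": force on the tool from outside, world axes, zero at the start; "moment": the same for the moment, N m; "opening": finger opening in m.
Only numpy, scipy, OpenCV 4.12 (cv2) and the standard library are available. Lean on these libraries where they do the work, as an engineer would, in place of code of your own. Each camera call takes 0.05 s, during which the arm holds its last target.

## Working session

There is one attempt and no reset: what is moved stays moved. The work goes in short steps, Python scripts to look and compute and a tool call to move; the robot and the scene stay as the last step left them, time stands still between calls to the robot, and variables do not carry over. Pictures are saved under pics/ and viewed, and the job is handed in when it is done.

Besides the shell and the picture viewer there is one more tool, called after "Call:" in YAML: its name, and indented under it one key for each argument. drive_tool: Moves the arm, as the interface text tells. Its arguments: {"type":"object","properties":{"offset":{"type":"array"},"roll":{"type":"array"},"grip":{"type":"array"},"grip_force":{"type":"number"}},"required":["offset","roll","grip"]}

```bash
mkdir -p pics; ls
python3 - <<'E'
from rig import *
import cv2
s=observe(); print(s)
for n in ["side","top","wrist"]:
    cv2.imwrite(f"pics/{n}0.png",get_image(n)); print(n,calibration(n))
E
```

```text
pics
{'time_s': 0.0, 'joints': array([ 1.29649468,  0.41800042, -0.01030331,  1.61418614,  0.00470072,
        1.11071259, -0.05299437]), 'qd': array([ 6.50757958e-04,  1.28044582e-03, -1.33342910e-03,  1.30472373e-03,
       -5.03990248e-05, -1.53546309e-03,  7.11997629e-04]), 'joint_torque': array([-2.99081585e-04, -8.64459085e+01,  6.78959247e-01, -4.34896553e+01,
        1.91716739e-02,  7.39208685e-03,  5.92347010e-05]), 'ee_pos': array([ 0.14408478, -0.607756  ,  0.20123876]), 'ee_rot': array([-0.55443445,  0.4389189 , -0.43816778,  0.55494291]), 'force': array([-0.48771713, -0.49328517, -0.24826403]), 'moment': array([0.03872535, 0.04875476, 0.02204544]), 'opening': 0.08545231107795587}
side {'vfov': 42.65487892761904, 'cx': 318.49010736452874, 'cy': 188.73436115939302, 'rvec': array([ 0.58441782, -2.55303772,  1.36812692]), 'tvec': array([0.42687966, 0.21598054, 1.20462133])}
top {'vfov': 49.12081255261108, 'cx': 320.90162120841904, 'cy': 200.5048883477093, 'rvec': array([ 2.10873845, -2.14051546,  0.18279284]), 'tvec': array([-0.07846671,  0.513271  ,  1.11934736])}
wrist {'vfov': 69.66990354349409, 'cx': 317.8523055975163, 'cy': 204.5430835827173, 'T_tool_cam': array([[ 9.99999088e-01, -2.89555242e-05,  1.34988383e-03,
        -6.57967102e-04],
       [-1.30559236e-03, -2.75582821e-01,  9.61276445e-01,
        -1.70147424e-01],
       [ 3.44170530e-04, -9.61277331e-01, -2.75582608e-01,
         6.91667067e-02],
       [ 0.00000000e+00,  0.00000000e+00,  0.00000000e+00,
         1.00000000e+00]])}
```

View pics/side0.png

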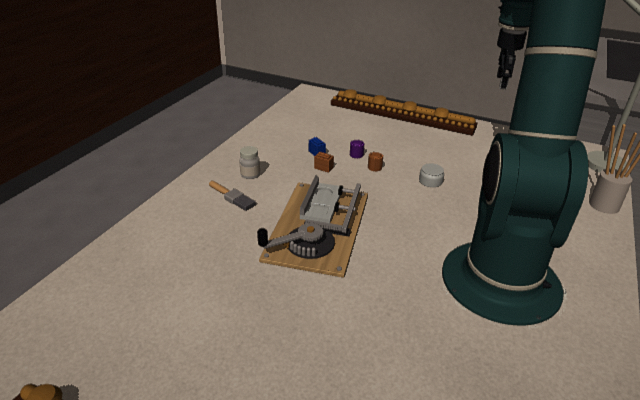

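View pics/top0.png

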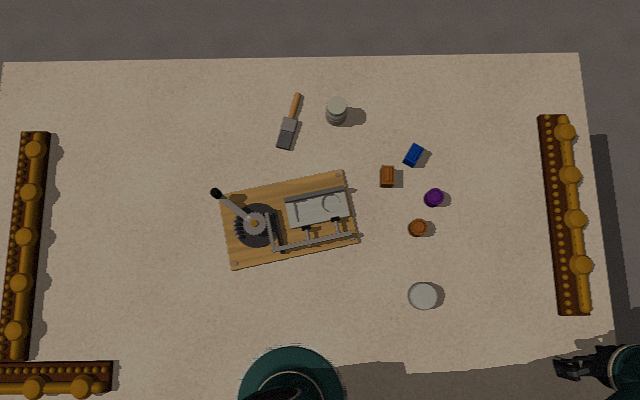

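View pics/wrist0.png

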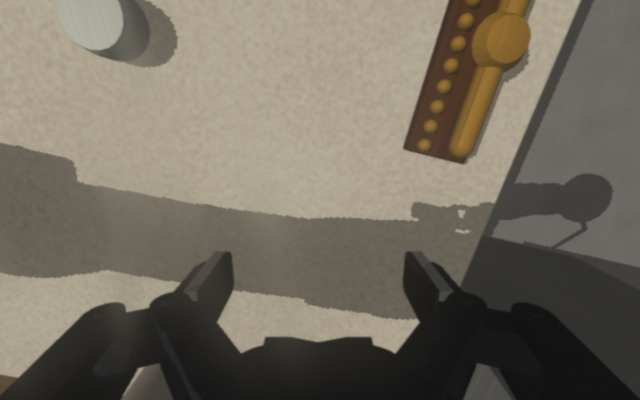

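```bash
cat > h.py <<'E'
import numpy as np, cv2
from scipy.spatial.transform import Rotation as R
from rig import *
def cam(n,s=None):
    c=calibration(n); f=200/np.tan(np.radians(c['vfov'])/2)
    K=np.array([[f,0,c['cx']],[0,f,c['cy']],[0,0,1]])
    if 'rvec' in c:
        Rm=cv2.Rodrigues(c['rvec'])[0]; t=np.array(c['tvec']).ravel()
        Rw=Rm.T; C=-Rm.T@t
    else:
        T=np.eye(4);T[:3,:3]=R.from_quat(s['ee_rot']).as_matrix();T[:3,3]=s['ee_pos']
        M=T@c['T_tool_cam'];Rw=M[:3,:3];C=M[:3,3]
    return K,Rw,C
def ray(cm,p):
    K,Rw,C=cm; d=Rw@np.linalg.inv(K)@np.array([p[0],p[1],1.]); return C,d/np.linalg.norm(d)
def plane(cm,p,z):
    C,d=ray(cm,p); return C+d*(z-C[2])/d[2]
def proj(cm,P):
    K,Rw,C=cm; q=K@(Rw.T@(np.asarray(P,float)-C)); return q[:2]/q[2]
def tri(obs):
    A=np.zeros((3,3));b=np.zeros(3);L=[]
    for cm,p in obs:
        C,d=ray(cm,p);M=np.eye(3)-np.outer(d,d);A+=M;b+=M@C;L.append((C,d))
    X=np.linalg.solve(A,b)
    return X,[np.linalg.norm(np.cross(d,X-C)) for C,d in L]
E
python3 - <<'E'
from h import *
s=observe()
print(R.from_quat(s['ee_rot']).as_matrix().round(3))
for n in ['top','side']: print(n,cam(n)[2], cam(n)[0][0,0])
a=cv2.imread('pics/top0.png')[130:290,200:460]; cv2.imwrite('pics/tz.png',cv2.resize(a,None,fx=3,fy=3,interpolation=cv2.INTER_CUBIC))
a=cv2.imread('pics/side0.png')[120:290,220:460]; cv2.imwrite('pics/sz.png',cv2.resize(a,None,fx=3,fy=3,interpolation=cv2.INTER_CUBIC))
E
```

```text
[[ 0.231 -0.     0.973]
 [-0.973  0.001  0.231]
 [-0.001 -1.    -0.   ]]
top [ 0.30492434 -0.09279072  1.19203762] 437.63664863206765
side [0.02905557 0.98507408 0.8418855 ] 512.2484775453946
```

View pics/tz.png

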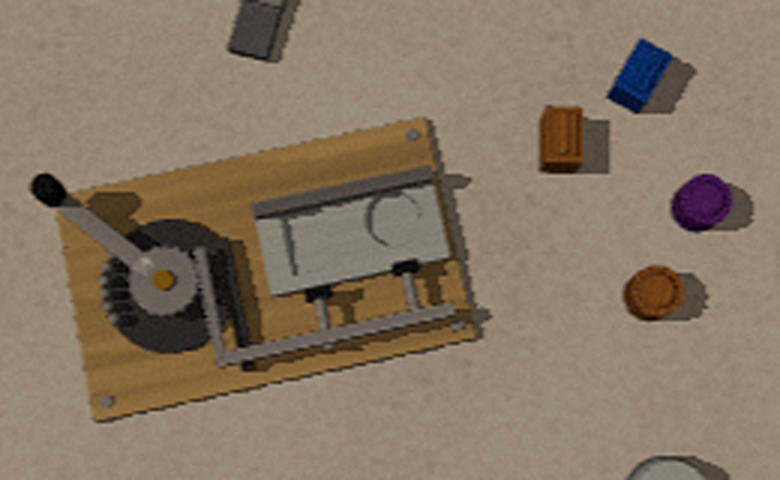

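View pics/sz.png

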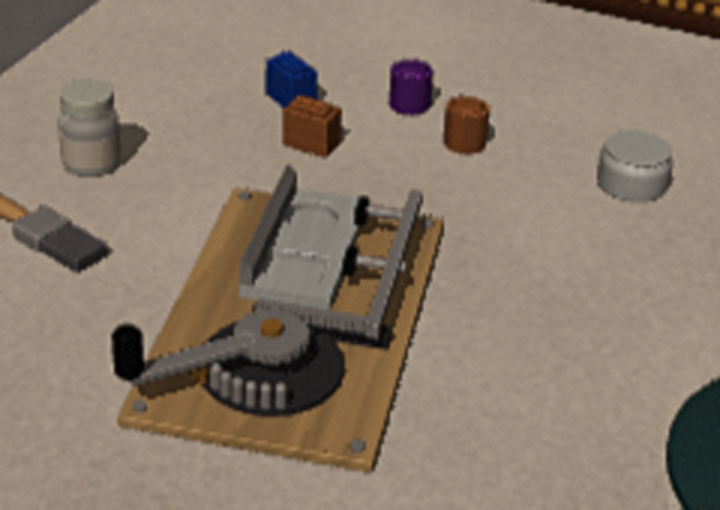

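Run:
```python
from h import *
t=cam('top');sd=cam('side')
def full(p,o): return np.array(p)/3+np.array(o)
T=lambda p:full(p,(200,130)); S=lambda p:full(p,(220,120))
# tops: oblong, boss, purple, blue, knob top, hub
for n,a,b in [('obl',(567,138),(315,107)),('boss',(655,285),(467,103)),('hub',(163,279),(271,325)),('knob',(44,184),(127,331)),('blue',(647,68),(292,65)),('purp',(708,197),(412,68))]:
    X,e=tri([(t,T(a)),(sd,S(b))]); print(n,X.round(4),np.round(e,4), plane(t,T(a),.05).round(3))
for p in [(57,195),(432,120),(478,335),(97,420)]: print(plane(t,T(p),.012).round(4))
```

```text
obl [ 0.5766 -0.2698  0.0457] [0.0005 0.0005] [ 0.575 -0.269  0.05 ]
boss [ 0.4398 -0.341   0.0505] [0.0022 0.0022] [ 0.442 -0.341  0.05 ]
hub [0.4532 0.0887 0.0578] [0.0004 0.0004] [0.454 0.09  0.05 ]
knob [0.5315 0.1859 0.093 ] [0.0002 0.0002] [0.541 0.197 0.05 ]
blue [ 0.6399 -0.3458  0.0422] [0.0008 0.0008] [ 0.638 -0.344  0.05 ]
purp [ 0.5194 -0.3927  0.046 ] [0.0008 0.0008] [ 0.519 -0.391  0.05 ]
[0.5379 0.1942 0.012 ]
[ 0.6031 -0.1512  0.012 ]
[ 0.4039 -0.1878  0.012 ]
[0.3334 0.153  0.012 ]
```

Run:
```python
import rig; print([n for n in dir(rig) if not n.startswith('__')]); print(getattr(rig,'finger_overhang',None))
```

```text
['IKError', 'calibration', 'finger_overhang', 'get_image', 'job_done', 'observe']
0.008
```

Call:
drive_tool:
  offset:
    - [40,40,12]
    - [40,30,12]
    - [40,30,12]
    - [40,30,12]
    - [40,30,12]
    - [40,30,12]
    - [40,30,10]
  roll: [0,0,0,0,0,0,0]
  grip: [0,0,0,0,0,0,0]

```text
time_s: 0.85
ee_pos: [0.4083, -0.395, 0.2786]
ee_rot: [0.552, -0.444, 0.44, -0.552]
force: [0.3, -1.6, 0.5]
opening: 0.0855
```

Call:
drive_tool:
  offset:
    - [20,40,10]
    - [20,40,10]
    - [10,30,0]
    - [0,0,0]
  roll: [0,0,0,0]
  grip: [0,0,0,0]

```text
time_s: 1.25
ee_pos: [0.4649, -0.2745, 0.3]
ee_rot: [-0.553, 0.441, -0.437, 0.555]
force: [0.6, -0.5, 0.3]
opening: 0.0851
```

```bash
cat > shot.py <<'E'
import sys,json
from h import *
s=observe(); im=get_image('wrist'); n=sys.argv[1]
cv2.imwrite(f'pics/{n}.png',im); json.dump({k:np.array(s[k]).tolist() for k in ('ee_pos','ee_rot')},open(f'pics/{n}.json','w')); print(s['time_s'],s['ee_pos'],s['force'])
E
python3 shot.py w1
```

```text
1.25 [ 0.4649282  -0.27451639  0.29996715] [ 0.60581451 -0.54386738  0.31927348]
```

View pics/w1.png

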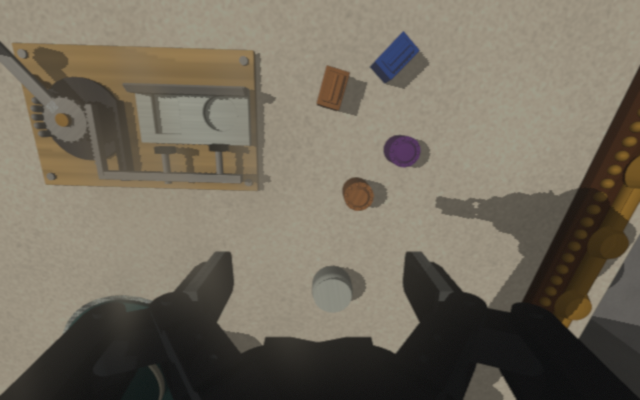

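Call:
drive_tool:
  offset:
    - [10,-10,-45]
    - [10,-10,-45]
    - [0,-10,-10]
    - [0,0,0]
  roll: [0,0,0,0]
  grip: [0,0,0,0]

```text
time_s: 1.7
ee_pos: [0.4832, -0.3112, 0.1986]
ee_rot: [-0.553, 0.442, -0.44, 0.553]
force: [0.3, -0.6, 0.9]
opening: 0.0854
```

```bash
python3 shot.py w2
python3 - <<'E'
import cv2
a=cv2.imread('pics/w1.png')[20:220,290:440]; cv2.imwrite('pics/w1z.png',cv2.resize(a,None,fx=3,fy=3,interpolation=cv2.INTER_CUBIC))
E
```

```text
1.7 [ 0.48315087 -0.31122529  0.19856786] [ 0.25302144 -0.57928161  0.85328403]
```

View pics/w2.png

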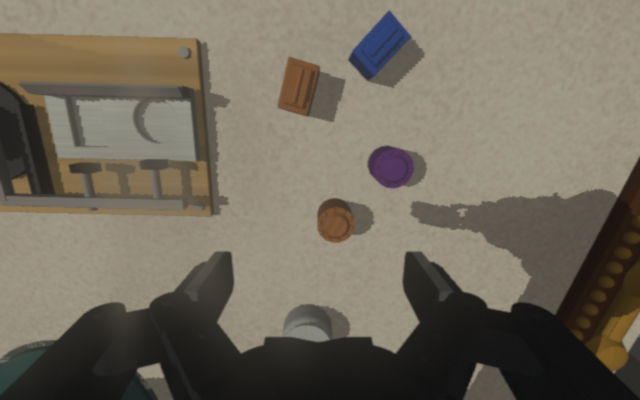

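View pics/w1z.png

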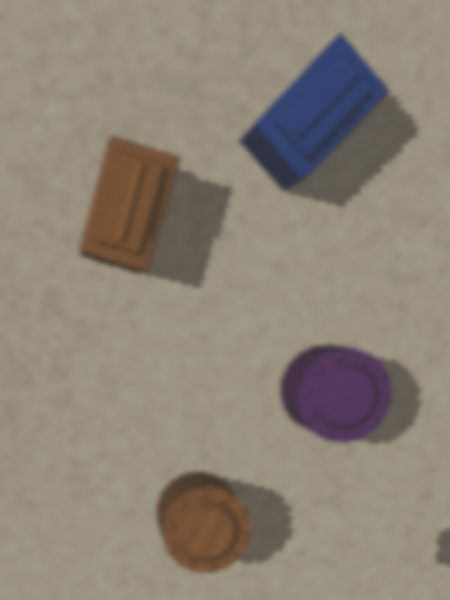

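Run:
```python
from h import *
a=cv2.imread('pics/w2.png')
b=a[45:130,265:335]; c=a[190:255,305:375]
cv2.imwrite('pics/w2z.png',np.hstack([cv2.resize(b,(490,595),interpolation=cv2.INTER_CUBIC),np.vstack([cv2.resize(c,(308,286),interpolation=cv2.INTER_CUBIC),np.zeros((309,308,3),np.uint8)])]))
h=cv2.cvtColor(a,cv2.COLOR_BGR2HSV); m=((h[...,0]<14)&(h[...,1]>110)).astype(np.uint8)
cs,_=cv2.findContours(m,cv2.RETR_EXTERNAL,cv2.CHAIN_APPROX_NONE)
for k in cs:
    if 200<cv2.contourArea(k)<6000: print(cv2.contourArea(k),cv2.boundingRect(k),cv2.minAreaRect(k), a[int(k[:,0,1].mean()),int(k[:,0,0].mean())])
```

```text
589.0 (318, 206, 37, 36) ((336.03106689453125, 223.972412109375), (35.996604919433594, 34.23494338989258), 3.3664603233337402) [ 53  81 115]
4529.5 (557, 161, 83, 183) ((614.0730590820312, 253.64718627929688), (44.653987884521484, 186.86563110351562), 28.191307067871094) [17 23 35]
540.5 (281, 58, 38, 56) ((297.00177001953125, 86.06574249267578), (31.819805145263672, 50.20458221435547), 16.927515029907227) [ 48  72 102]
```

View pics/w2z.png

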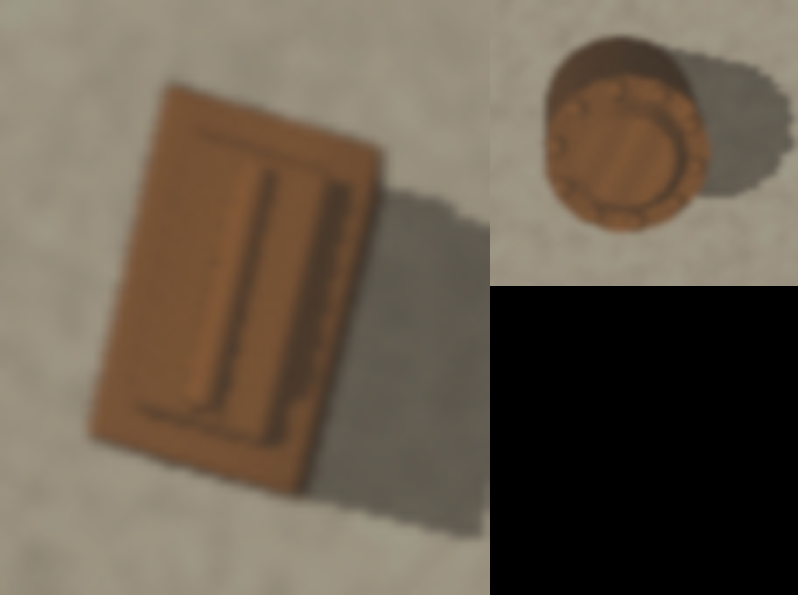

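```bash
cat >> h.py <<'E'
import json
def wc(n): return cam('wrist',json.load(open(f'pics/{n}.json')))
E
python3 - <<'E'
from h import *
w1,w2,t=wc('w1'),wc('w2'),cam('top')
A=[(289,57.1),(319.6,66.4),(307.9,115.7),(277.9,107.4)]
B=[(326.7,65.7),(350,72.3),(339,110),(317.3,102.3)]
P=[]
for a,b in zip(A,B):
    X,e=tri([(w2,a),(w1,b)]);print(X.round(4),np.round(e,4)); 
P=np.array([plane(w2,a,.044) for a in A]);print(P.round(4))
c=P.mean(0);print('centre',c.round(4), [round(np.linalg.norm(P[i]-P[i-3]),4) for i in range(4)])
for i,j in [(3,0),(2,1)]: d=P[j]-P[i]; print('yaw long',np.degrees(np.arctan2(d[1],d[0])))
for i,j in [(0,1),(3,2)]: d=P[j]-P[i]; print('yaw short',np.degrees(np.arctan2(d[1],d[0])))
X,e=tri([(w2,np.mean(A,0)),(w1,np.mean(B,0))]);print('c tri',X,e)
X,e=tri([(w2,(335.9,224.5)),(w1,(358.7,195.7))]);print('boss',X,e,plane(w2,(335.9,224.5),.044),plane(w2,(335.9+18.2,224.5),.044))
E
```

```text
[ 0.6058 -0.2522  0.0444] [0.0002 0.0002]
[ 0.6041 -0.2848  0.0481] [0.0002 0.0002]
[ 0.5546 -0.283   0.0371] [0.0001 0.0001]
[ 0.5561 -0.2509  0.0512] [0.0008 0.0008]
[[ 0.6061 -0.2522  0.044 ]
 [ 0.6046 -0.2847  0.044 ]
 [ 0.5544 -0.2833  0.044 ]
 [ 0.5555 -0.2502  0.044 ]]
centre [ 0.5801 -0.2676  0.044 ] [np.float64(0.0325), np.float64(0.0502), np.float64(0.0332), np.float64(0.0506)]
yaw long -2.2560948029794647
yaw long -1.5459401623778892
yaw short -92.60777707974088
yaw short -91.92683396900371
c tri [ 0.58077727 -0.26757917  0.04471933] [np.float64(0.000142835021086687), np.float64(0.00014283502108662337)]
boss [ 0.44125499 -0.34222394  0.04736897] [np.float64(6.602549610860913e-05), np.float64(6.602549610869619e-05)] [ 0.44007681 -0.34277664  0.044     ] [ 0.44496261 -0.36405036  0.044     ]
```

Call:
drive_tool:
  offset:
    - [-10,48,5]
    - [-10,48,5]
    - [-10,48,5]
    - [-10,48,5]
    - [0,40,0]
    - [0,0,0]
  roll: [0,0,0,0,0,0]
  grip: [0,0,0,0,0,0]

```text
time_s: 2.35
ee_pos: [0.4417, -0.0741, 0.231]
ee_rot: [-0.551, 0.438, -0.446, 0.553]
force: [-0.6, -1.9, 0.6]
opening: 0.0854
```

```bash
python3 shot.py w3
```

```text
2.35 [ 0.44171572 -0.07413055  0.23104731] [-0.57262887 -1.93462001  0.63048477]
```

View pics/w3.png

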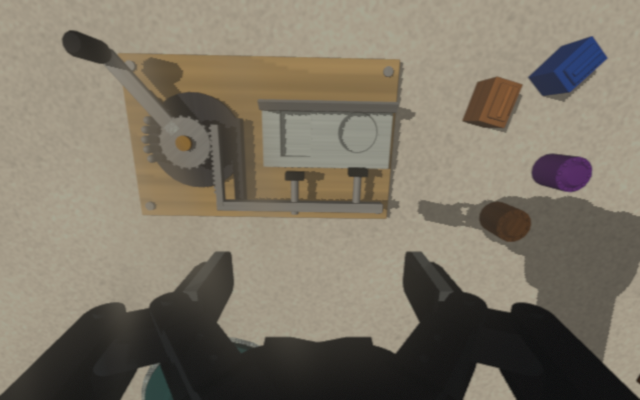

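Run:
```python
import cv2
a=cv2.imread('pics/w3.png')[80:220,250:400]; cv2.imwrite('pics/w3z.png',cv2.resize(a,None,fx=5,fy=4,interpolation=cv2.INTER_CUBIC))
a=cv2.imread('pics/w2.png')[75:225,15:215]; cv2.imwrite('pics/w2p.png',cv2.resize(a,None,fx=4,fy=4,interpolation=cv2.INTER_CUBIC))
```

```text
(no output)
```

View pics/w3z.png

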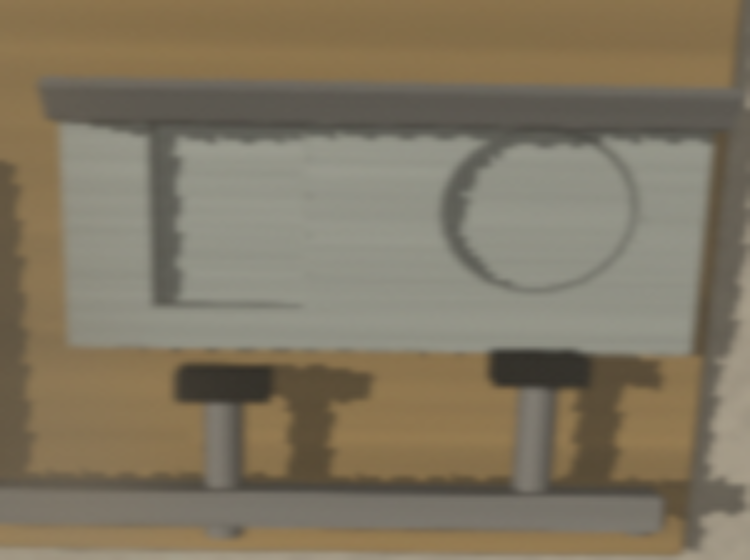

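View pics/w2p.png

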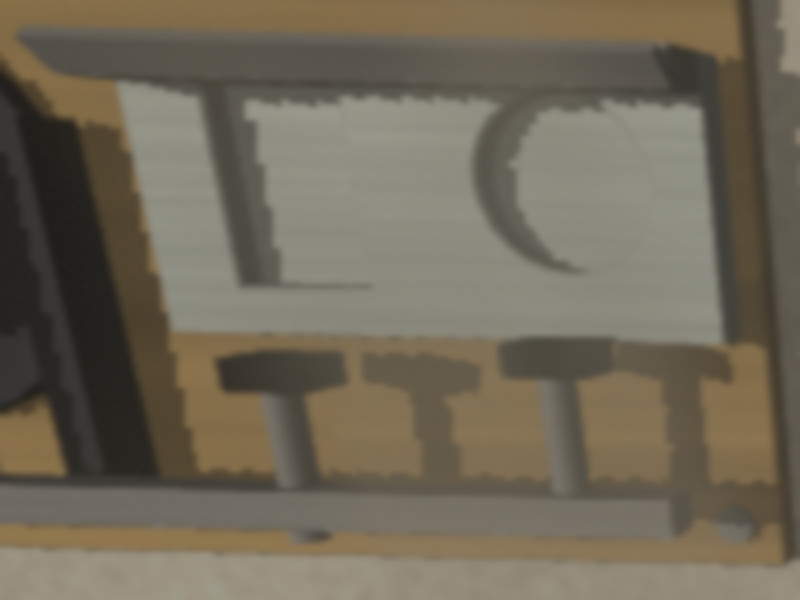

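Run:
```python
from h import *
w3,w2,t=wc('w3'),wc('w2'),cam('top')
f3=lambda x,y:(x/5+250,y/4+80); f2=lambda x,y:(x/4+15,y/4+75)
# board corners z=.012 in w3 and w2
B=[plane(w3,p,.012) for p in [(400,60),(387.5,216),(142,215.5),(124,53)]]
for b in B: print('board',b.round(4))
d=B[3]-B[0];print('yaw',np.arctan2(-d[0],d[1]),np.linalg.norm(d)); d=B[2]-B[1];print('yaw',np.arctan2(-d[0],d[1]),np.linalg.norm(d))
d=B[0]-B[1];print('yaw',np.arctan2(d[1],d[0]),np.linalg.norm(d)); d=B[3]-B[2];print('yaw',np.arctan2(d[1],d[0]),np.linalg.norm(d))
print('c',np.mean(B,0))
for n,a,b in [('oBL',(150,307),(242,286)),('oBR',(304,306),(373,287)),('plBL',(68,345),(173,330)),('plBR',(692,353),(727,342)),('rB',(537,292),(590,273)),('rL',(442,210),(473,165)),('rR',(637,210),(652,180))]:
    X,e=tri([(w3,f3(*a)),(w2,f2(*b))]); print(n,X.round(4),np.round(e,4),plane(w3,f3(*a),.026).round(4),plane(w2,f2(*b),.026).round(4))
for n,a in [('roundc',(539,212)),]: print(n,plane(w3,f3(*a),.026))
# pads faces
```

```text
board [ 0.6061 -0.1432  0.012 ]
board [ 0.4078 -0.1851  0.012 ]
board [0.3335 0.155  0.012 ]
board [0.5392 0.1889 0.012 ]
yaw 0.19884450958477654 0.3387277309922498
yaw 0.2151283526061448 0.3480694193613703
yaw 0.2081519405731693 0.20269969195142237
yaw 0.16330080586521456 0.2084902542793603
c [0.47162184 0.00388774 0.012     ]
oBL [ 0.4585 -0.0211  0.0219] [0.0003 0.0003] [ 0.4587 -0.0215  0.026 ] [ 0.4599 -0.0243  0.026 ]
oBR [ 0.4676 -0.0604  0.024 ] [0.0001 0.0001] [ 0.4677 -0.0604  0.026 ] [ 0.4682 -0.0617  0.026 ]
plBL [ 0.4416 -0.0026  0.0241] [0.0001 0.0001] [ 0.4419 -0.0029  0.026 ] [ 0.4421 -0.0043  0.026 ]
plBR [ 0.4747 -0.1638  0.0235] [0. 0.] [ 0.4749 -0.1631  0.026 ] [ 0.4753 -0.1648  0.026 ]
rB [ 0.4849 -0.1195  0.0181] [0.0001 0.0001] [ 0.4852 -0.1183  0.026 ] [ 0.4865 -0.1235  0.026 ]
rL [ 0.507  -0.0879  0.0243] [0.0022 0.0022] [ 0.5048 -0.0882  0.026 ] [ 0.5094 -0.0886  0.026 ]
rR [ 0.5161 -0.1373  0.0226] [0.0003 0.0003] [ 0.5157 -0.1366  0.026 ] [ 0.5167 -0.1388  0.026 ]
roundc [ 0.5096315  -0.11240582  0.026     ]
```

Call:
drive_tool:
  offset:
    - [10,0,-48]
    - [10,0,-48]
    - [0,0,0]
    - [0,0,0]
  roll: [0,0,0,0]
  grip: [0,0,0,0]

```text
time_s: 2.8
ee_pos: [0.4656, -0.08, 0.1403]
ee_rot: [-0.549, 0.435, -0.452, 0.553]
force: [0.2, -0.0, 0.3]
opening: 0.0853
```

```bash
python3 shot.py w4;  python3 - <<'E'
import cv2
a=cv2.imread('pics/w4.png')[40:240,200:440]; cv2.imwrite('pics/w4z.png',cv2.resize(a,None,fx=3,fy=3,interpolation=cv2.INTER_CUBIC))
E
```

```text
2.8 [ 0.46560354 -0.0800319   0.14030466] [ 0.23878727 -0.00704572  0.31077033]
```

View pics/w4z.png

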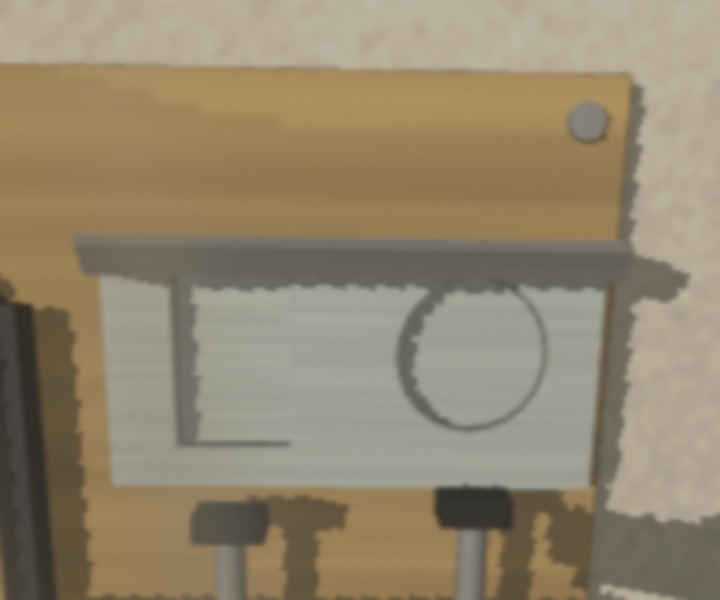

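Run:
```python
from h import *
w=wc('w4'); f=lambda p:(p[0]/3+200,p[1]/3+40)
s=observe(); print(R.from_quat(s['ee_rot']).as_matrix().round(4), np.degrees(np.arctan2(*R.from_quat(s['ee_rot']).as_matrix()[[1,0],0])))
Q={k:plane(w,f(p),.026) for k,p in dict(bl=(175,445),br=(291,443),pl=(111,486),pr=(592,489),c=(471.5,355),l=(396,355),r=(547,353),b=(471,431)).items()}
for k in Q: print(k,Q[k].round(4))
d=Q['pl']-Q['pr'];y=np.arctan2(-d[0],d[1]);print('yaw',y,np.linalg.norm(d))
d=Q['bl']-Q['br'];print(np.linalg.norm(d))
y=.20
ex=np.array([np.cos(y),np.sin(y),0]);ey=np.array([-np.sin(y),np.cos(y),0])
o=(Q['bl']+Q['br'])/2+.028*ex; print('obl',o,'round from obl',o-.08*ey,'round',(Q['c']),Q['b']+.025*ex, (Q['l']+Q['r'])/2)
# heights by w2 x w4 
w2,w3=wc('w2'),wc('w3')
f2=lambda x,y:(x/4+15,y/4+75);f3=lambda x,y:(x/5+250,y/4+80)
for n,a,b,c in [('oBR',(291,443),(373,287),(304,306)),('plBL',(111,486),(173,330),(68,345)),('plBR',(592,489),(727,342),(692,353)),('rB',(471,431),(590,273),(537,292))]:
    print(n,tri([(w,f(a)),(w2,f2(*b)),(w3,f3(*c))]))
```

```text
[[ 0.2122  0.0223  0.977 ]
 [-0.9771 -0.0107  0.2124]
 [ 0.0152 -0.9997  0.0196]] -77.74948493026321
bl [ 0.46   -0.0212  0.026 ]
br [ 0.4688 -0.0592  0.026 ]
pl [ 0.4414 -0.0022  0.026 ]
pr [ 0.4747 -0.1635  0.026 ]
c [ 0.5103 -0.1116  0.026 ]
l [ 0.505  -0.0872  0.026 ]
r [ 0.5162 -0.1358  0.026 ]
b [ 0.4856 -0.1177  0.026 ]
yaw 0.20375944764168663 0.16469403485199152
0.03904214913322612
obl [ 0.49185956 -0.03460777  0.026     ] round from obl [ 0.50775311 -0.1130131   0.026     ] round [ 0.51029187 -0.11155599  0.026     ] [ 0.51009461 -0.11271086  0.026     ] [ 0.5106152  -0.11150218  0.026     ]
oBR (array([ 0.46766953, -0.05975961,  0.02302497]), [np.float64(0.0008144213715440492), np.float64(0.00022974424383611172), np.float64(0.0007048500204602004)])
plBL (array([ 0.44123155, -0.00221483,  0.02385721]), [np.float64(0.0006535193085260766), np.float64(0.00021556564323421123), np.float64(0.00045355599499942055)])
plBR (array([ 0.47462781, -0.16394363,  0.02400073]), [np.float64(0.0003739868141599201), np.float64(0.00022187778827157097), np.float64(0.00025079995081481036)])
rB (array([ 0.484661  , -0.11940761,  0.01787545]), [np.float64(0.00035358327408441075), np.float64(0.00026567080534112026), np.float64(0.00019769016723605583)])
```

Call:
drive_tool:
  offset:
    - [14,-20,0]
    - [17,-28,0]
    - [17,-28,0]
    - [17,-28,-5]
    - [17,-28,-10]
    - [17,-28,-10]
    - [14,-25,-10]
    - [0,0,0]
  roll: [-2,-2,-2,-2,-2,-2,-2,0]
  grip: [0,0,0,0,0,0,0,0]

```text
time_s: 3.65
ee_pos: [0.5862, -0.2801, 0.1285]
ee_rot: [0.486, -0.493, 0.528, -0.491]
force: [-1.6, 0.6, -0.3]
opening: 0.0856
```

```bash
cat > st.py <<'E'
from h import *
import sys
s=observe();M=R.from_quat(s['ee_rot']).as_matrix()
print(round(s['time_s'],2),(s['ee_pos']*1000).round(1),'jaw',np.degrees(np.arctan2(M[1,0],M[0,0])).round(1),'down',M[:,1].round(4),'F',s['force'].round(1),'q7',s['joints'][6].round(2),'op',s['opening'])
if len(sys.argv)>2:
    g=np.array([float(v) for v in sys.argv[1:4]]); print('to go',(g-s['ee_pos']*1000).round(1))
E
python3 st.py 580 -267.6 24
```

```text
3.65 [ 586.2 -280.1  128.5] jaw -92.6 down [ 0.04   -0.0302 -0.9987] F [-1.6  0.6 -0.3] q7 -1.35 op 0.08556254187905589
to go [  -6.2   12.5 -104.5]
```

Call:
drive_tool:
  offset:
    - [-3,6,-10]
    - [-3,6,-15]
    - [0,0,-10]
    - [0,0,0]
  roll: [0,0,0,0]
  grip: [0,0,0,0]

```text
time_s: 4.05
ee_pos: [0.5805, -0.2677, 0.0988]
ee_rot: [0.485, -0.491, 0.531, -0.492]
force: [-1.3, -0.7, -0.5]
opening: 0.0856
```

```bash
python3 st.py 580 -267.6 24
```

```text
4.05 [ 580.5 -267.7   98.8] jaw -92.6 down [ 0.0466 -0.0327 -0.9984] F [-1.3 -0.7 -0.5] q7 -1.37 op 0.0855867248288581
to go [ -0.5   0.1 -74.8]
```

Call:
drive_tool:
  offset:
    - [0,0,30]
    - [0,0,30]
    - [0,0,0]
  roll: [0,0,0]
  grip: [0,0,0]

```text
time_s: 4.35
ee_pos: [0.5801, -0.2665, 0.1627]
ee_rot: [0.485, -0.491, 0.53, -0.493]
force: [0.5, -0.7, -0.1]
opening: 0.0853
```

```bash
python3 st.py 580 -267.6 24
```

```text
4.35 [ 580.1 -266.5  162.7] jaw -92.5 down [ 0.0468 -0.0324 -0.9984] F [ 0.5 -0.7 -0.1] q7 -1.35 op 0.08530603463771788
to go [-1.000e-01 -1.100e+00 -1.387e+02]
```

Call:
drive_tool:
  offset:
    - [0,0,-10]
    - [0,0,-10]
    - [0,0,-10]
    - [0,0,0]
  roll: [0,0,0,0]
  grip: [0,0,0,0]

```text
time_s: 4.75
ee_pos: [0.5792, -0.2659, 0.1296]
ee_rot: [0.485, -0.491, 0.53, -0.493]
force: [0.5, 0.8, 0.1]
opening: 0.0852
```

```bash
python3 st.py 580 -267.6 24
```

```text
4.75 [ 579.2 -265.9  129.6] jaw -92.4 down [ 0.0462 -0.0321 -0.9984] F [0.5 0.8 0.1] q7 -1.36 op 0.08520393337167781
to go [   0.8   -1.7 -105.6]
```

Call:
drive_tool:
  offset:
    - [-30,20,0]
    - [-30,20,0]
    - [0,0,0]
  roll: [0,0,0]
  grip: [0,0,0]

```text
time_s: 5.05
ee_pos: [0.5159, -0.224, 0.126]
ee_rot: [0.486, -0.493, 0.528, -0.493]
force: [0.4, -0.1, 0.2]
opening: 0.0857
```

```bash
python3 st.py 580 -267.6 24
```

```text
5.05 [ 515.9 -224.   126. ] jaw -92.4 down [ 0.0415 -0.0296 -0.9987] F [ 0.4 -0.1  0.2] q7 -1.39 op 0.08571404650938791
to go [  64.1  -43.6 -102. ]
```

Call:
drive_tool:
  offset:
    - [10,-7,0]
    - [10,-7,0]
    - [10,-7,0]
    - [10,-7,0]
    - [10,-6,0]
    - [0,0,0]
  roll: [0,0,0,0,0,0]
  grip: [0,0,0,0,0,0]

```text
time_s: 5.65
ee_pos: [0.5728, -0.2637, 0.1243]
ee_rot: [0.485, -0.493, 0.528, -0.492]
force: [0.4, -0.5, -0.1]
opening: 0.0853
```

```bash
python3 st.py 580 -267.6 24
```

```text
5.65 [ 572.8 -263.7  124.3] jaw -92.5 down [ 0.0416 -0.0298 -0.9987] F [ 0.4 -0.5 -0.1] q7 -1.36 op 0.08528568127552558
to go [   7.2   -3.9 -100.3]
```

Call:
drive_tool:
  offset:
    - [0,0,50]
    - [0,0,50]
    - [0,0,0]
  roll: [0,0,0]
  grip: [0,0,0]

```text
time_s: 5.95
ee_pos: [0.5732, -0.2646, 0.2249]
ee_rot: [0.486, -0.495, 0.527, -0.492]
force: [0.2, -1.0, -0.0]
opening: 0.0853
```

```bash
python3 st.py 580 -267.6 24
```

```text
5.95 [ 573.2 -264.6  224.9] jaw -92.6 down [ 0.0378 -0.0271 -0.9989] F [ 0.2 -1.  -0. ] q7 -1.33 op 0.0852680361609134
to go [   6.8   -3.  -200.9]
```

Call:
drive_tool:
  offset:
    - [3,-1,-15]
    - [4,-2,-20]
    - [0,0,-20]
    - [0,0,-20]
    - [0,0,-20]
    - [0,0,-20]
    - [0,0,-20]
    - [0,0,-20]
    - [0,0,-10]
    - [0,0,0]
  roll: [0,0,0,0,0,0,0,0,0,0]
  grip: [0,0,0,0,0,0,0.2,0.2,0.2,0.2]

```text
time_s: 6.95
ee_pos: [0.5787, -0.2679, 0.0398]
ee_rot: [0.487, -0.498, 0.524, -0.491]
force: [-0.7, 0.1, 0.1]
opening: 0.0682
```

```bash
python3 st.py 580 -267.6 24; python3 shot.py w5
```

```text
6.95 [ 578.7 -267.9   39.8] jaw -92.6 down [ 0.0292 -0.0224 -0.9993] F [-0.7  0.1  0.1] q7 -1.39 op 0.06824911739360079
to go [  1.3   0.3 -15.8]
6.95 [ 0.5786965  -0.26793897  0.03980516] [-0.71365852  0.1483681   0.1150251 ]
```

View pics/w5.png

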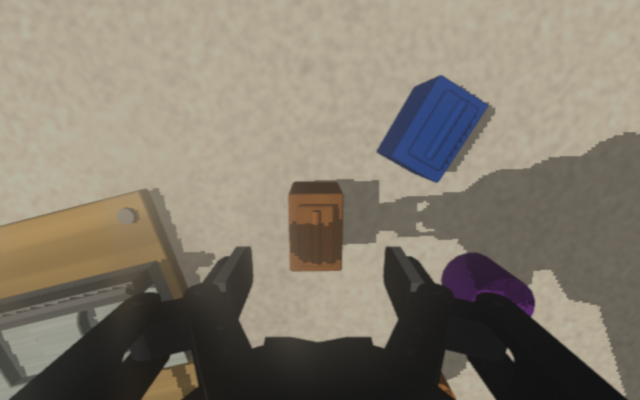

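Run:
```python
from h import *
w=wc('w5')
for p in [(290,195),(343,195),(343,270),(290,270),(316.5,232.5)]: print(plane(w,p,.045).round(4))
```

```text
[ 0.6068 -0.2523  0.045 ]
[ 0.6052 -0.2838  0.045 ]
[ 0.5563 -0.2827  0.045 ]
[ 0.5581 -0.249   0.045 ]
[ 0.5824 -0.267   0.045 ]
```

Call:
drive_tool:
  offset:
    - [1,0,-8]
    - [0,0,-8]
    - [0,0,0]
  roll: [0,0,0]
  grip: [0.2,0.2,0.2]

```text
time_s: 7.3
ee_pos: [0.5812, -0.2685, 0.025]
ee_rot: [0.486, -0.497, 0.525, -0.491]
force: [-0.6, 0.2, -1.4]
opening: 0.0681
```

Call:
drive_tool:
  offset:
    - [0,0,0]
    - [0,0,0]
    - [0,0,0]
    - [0,0,0]
    - [0,0,0]
    - [0,0,0]
  roll: [0,0,0,0,0,0]
  grip: [0.6,0.8,0.8,0.8,0.8,0.8]
  grip_force: 30

```text
time_s: 7.9
ee_pos: [0.5821, -0.2689, 0.0266]
ee_rot: [0.486, -0.496, 0.526, -0.491]
force: [0.7, 0.5, -0.1]
opening: 0.0171
```

```bash
python3 st.py 0 0 0
```

```text
7.9 [ 582.1 -268.9   26.6] jaw -92.6 down [ 0.0345 -0.0248 -0.9991] F [ 0.7  0.5 -0.1] q7 -1.39 op 0.017065978940952076
to go [-582.1  268.9  -26.6]
```

```bash
python3 shot.py w6
```

```text
7.9 [ 0.58208578 -0.26893418  0.02659557] [ 0.6995344   0.45421522 -0.13462265]
```

View pics/w6.png

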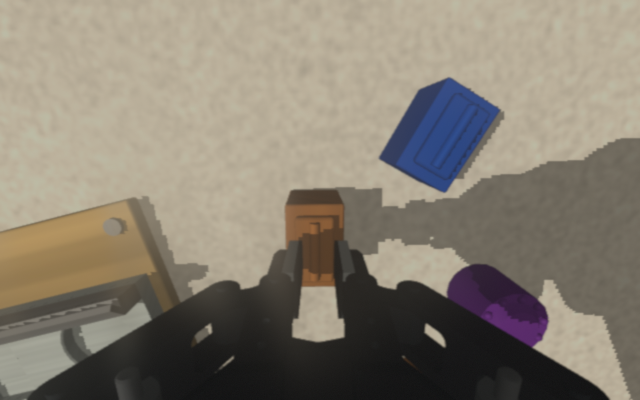

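```bash
python3 - <<'E'
from h import *
w=wc('w6'); s=json.load(open('pics/w6.json'));M=R.from_quat(s['ee_rot']).as_matrix();p=np.array(s['ee_pos'])
print(w[2])
for l in [(0,0,0),(.0085,0,.011),(-.0085,0,.011),(.0085,0,-.011),(-.0085,0,-.011),(.0085,.008,.011),(-.0085,.008,.011),(.0085,-.02,.011),(-.0085,-.02,.011),(.0085,-.03,.011),(-.0085,-.03,.011),(.0085,-.03,-.011),(.017,0,.011),(-.017,0,.011)]: print(l,proj(w,p+M@np.array(l)).round(0))
E
python3 - <<'E'
import cv2
a=cv2.imread('pics/w6.png')[170:330,220:420]; cv2.imwrite('pics/w6z.png',cv2.resize(a,None,fx=4,fy=3.75,interpolation=cv2.INTER_CUBIC))
E
```

```text
[ 0.64508194 -0.26740155  0.19908654]
(0, 0, 0) [318. 235.]
(0.0085, 0, 0.011) [332. 219.]
(-0.0085, 0, 0.011) [305. 219.]
(0.0085, 0, -0.011) [331. 251.]
(-0.0085, 0, -0.011) [305. 251.]
(0.0085, 0.008, 0.011) [331. 215.]
(-0.0085, 0.008, 0.011) [305. 215.]
(0.0085, -0.02, 0.011) [333. 230.]
(-0.0085, -0.02, 0.011) [303. 230.]
(0.0085, -0.03, 0.011) [335. 237.]
(-0.0085, -0.03, 0.011) [302. 237.]
(0.0085, -0.03, -0.011) [334. 275.]
(0.017, 0, 0.011) [345. 219.]
(-0.017, 0, 0.011) [291. 219.]
```

View pics/w6z.png

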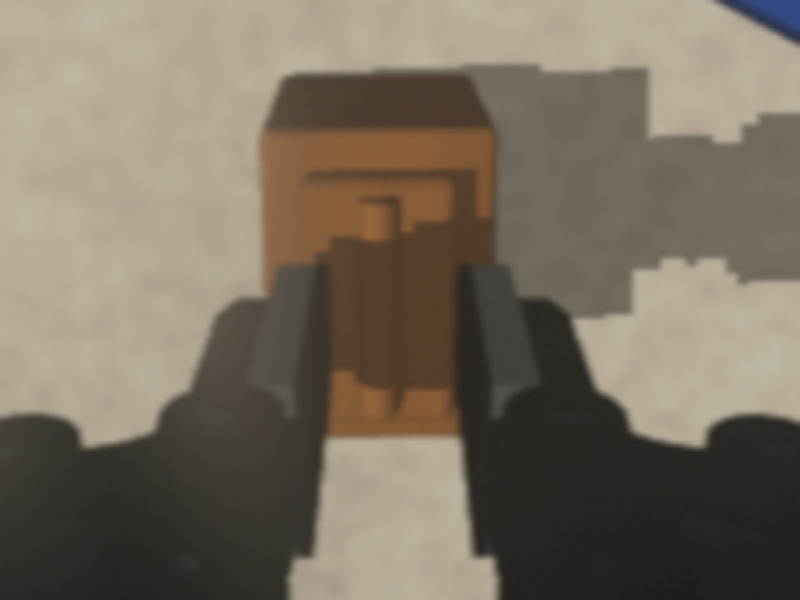

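Run:
```python
from h import *
im=get_image('side'); cv2.imwrite('pics/s1.png',im); 
a=im[110:200,270:400]; cv2.imwrite('pics/s1z.png',cv2.resize(a,None,fx=6,fy=6,interpolation=cv2.INTER_CUBIC))
s=observe();M=R.from_quat(s['ee_rot']).as_matrix();sd=cam('side')
for l in [0,.008,-.011,-.035]: print(l,(proj(sd,s['ee_pos']+M[:,1]*l)-[270,110])*6)
```

```text
0 [319.72445401 304.53882773]
0.008 [318.99796602 317.47412361]
-0.011 [320.73040782 286.62757471]
-0.035 [322.95393647 247.0371049 ]
```

View pics/s1z.png

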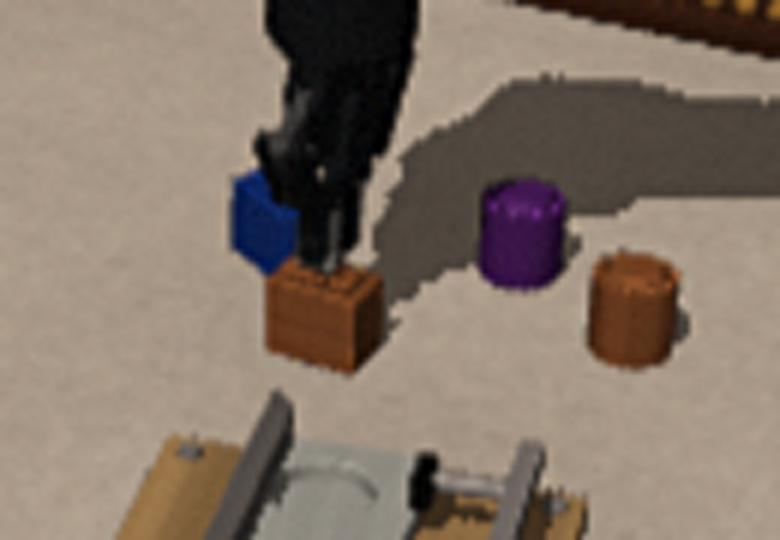

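Call:
drive_tool:
  offset:
    - [0,0,0]
    - [0,0,0]
    - [0,0,0]
    - [0,0,-8]
    - [0,0,-10]
    - [0,0,-8]
    - [0,0,0]
  roll: [0,0,0,0,0,0,0]
  grip: [0.2,0.2,0.2,0.2,0.2,0.2,0.2]

```text
time_s: 8.7
ee_pos: [0.5816, -0.2688, -0.0024]
ee_rot: [0.486, -0.497, 0.526, -0.491]
force: [-0.5, 0.5, 0.2]
opening: 0.0687
```

```bash
python3 st.py 582 -268 -17; python3 shot.py w7
python3 - <<'E'
from h import *
im=get_image('side'); a=im[110:200,270:400]; a=cv2.resize(a,None,fx=6,fy=4.4,interpolation=cv2.INTER_CUBIC)[:400,:]
w=cv2.imread('pics/w7.png'); cv2.imwrite('pics/s2z.png',a)
E
```

```text
8.7 [ 581.6 -268.8   -2.4] jaw -92.6 down [ 0.0336 -0.0245 -0.9991] F [-0.5  0.5  0.2] q7 -1.4 op 0.06870426521938465
to go [  0.4   0.8 -14.6]
8.7 [ 0.58156854 -0.26882918 -0.00238002] [-0.48109922  0.51720643  0.16791997]
```

View pics/w7.png

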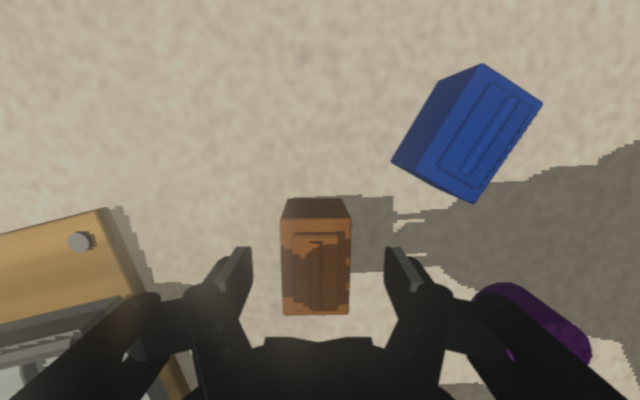

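View pics/s2z.png

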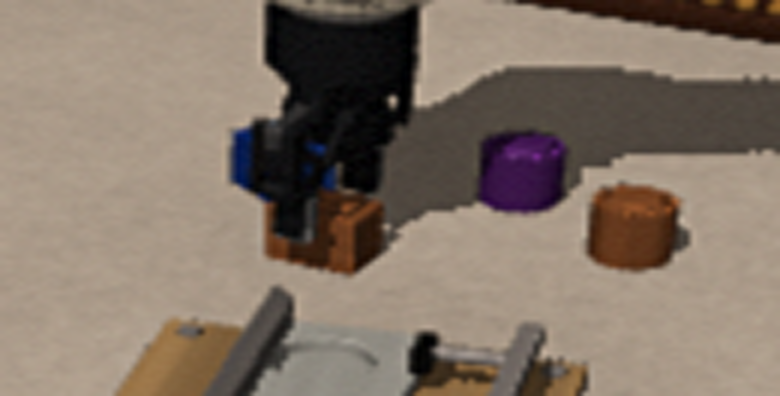

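Call:
drive_tool:
  offset:
    - [0,0,-8]
    - [0,0,-6]
    - [0,0,0]
    - [0,0,0]
    - [0,0,0]
    - [0,0,0]
    - [0,0,0]
    - [0,0,0]
  roll: [0,0,0,0,0,0,0,0]
  grip: [0.2,0.2,0.2,0.6,0.8,0.8,0.8,0.8]

```text
time_s: 9.6
ee_pos: [0.5828, -0.2692, -0.0153]
ee_rot: [0.485, -0.496, 0.526, -0.491]
force: [-0.2, -0.0, -0.0]
opening: 0.0333
```

```bash
python3 st.py 582 -268 -17; python3 shot.py w8
```

```text
9.6 [ 582.8 -269.2  -15.3] jaw -92.6 down [ 0.0363 -0.0255 -0.999 ] F [-0.2 -0.  -0. ] q7 -1.41 op 0.03330444503063552
to go [-0.8  1.2 -1.7]
9.6 [ 0.58284398 -0.26915653 -0.01534357] [-0.19370911 -0.02058353 -0.04591052]
```

View pics/w8.png

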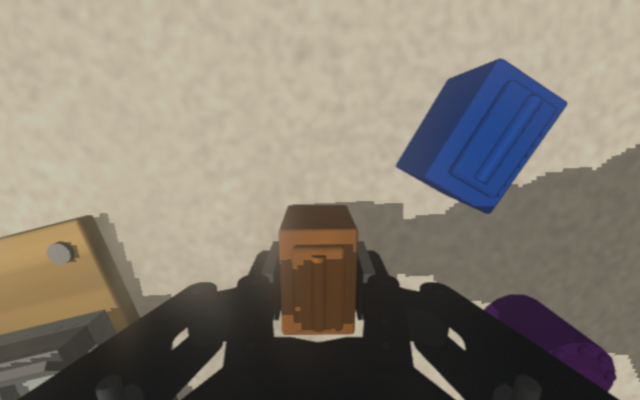

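Call:
drive_tool:
  offset:
    - [0,0,8]
    - [0,0,15]
    - [0,0,18]
    - [0,0,18]
    - [0,0,15]
    - [0,0,0]
  roll: [0,0,0,0,0,0]
  grip: [0.8,0.8,0.8,0.8,0.8,0.8]

```text
time_s: 10.25
ee_pos: [0.5832, -0.2693, 0.0663]
ee_rot: [0.485, -0.495, 0.527, -0.492]
force: [0.1, -0.3, -0.9]
opening: 0.0333
```

Call:
drive_tool:
  offset:
    - [-5,14,0]
    - [-7,19,0]
    - [-7,19,0]
    - [-7,19,0]
    - [-7,19,0]
    - [-7,19,0]
    - [-7,19,0]
    - [-7,19,0]
    - [-7,19,0]
    - [-6,16,0]
  roll: [1,1,1,2,2,2,2,1,1,1]
  grip: [0.8,0.8,0.8,0.8,0.8,0.8,0.8,0.8,0.8,0.8]

```text
time_s: 11.25
ee_pos: [0.5078, -0.0755, 0.0633]
ee_rot: [-0.546, 0.43, -0.458, 0.555]
force: [0.4, -0.4, -0.9]
opening: 0.0338
```

```bash
python3 st.py 494 -36 60
```

```text
11.25 [507.8 -75.5  63.3] jaw -77.8 down [ 0.0385 -0.0146 -0.9992] F [ 0.4 -0.4 -0.9] q7 -1.47 op 0.03381312061410557
to go [-13.8  39.5  -3.3]
```

Call:
drive_tool:
  offset:
    - [-5,13,0]
    - [-5,13,0]
    - [-3,9,0]
    - [0,0,0]
  roll: [-0.7,0,0,0]
  grip: [0.8,0.8,0.8,0.8]

```text
time_s: 11.65
ee_pos: [0.4927, -0.0347, 0.0633]
ee_rot: [-0.544, 0.432, -0.459, 0.553]
force: [1.1, 0.1, -0.1]
opening: 0.0338
```

```bash
python3 st.py 494 -36 60; python3 shot.py w9;python3 - <<'E'
from h import *
for n in ('side','top'): cv2.imwrite(f'pics/{n}3.png',get_image(n))
a=cv2.resize(cv2.imread('pics/side3.png')[150:260,260:390],None,fx=5,fy=5,interpolation=cv2.INTER_CUBIC); cv2.imwrite('pics/side3z.png',a)
E
```

```text
11.65 [492.7 -34.7  63.3] jaw -78.2 down [ 0.0381 -0.0146 -0.9992] F [ 1.1  0.1 -0.1] q7 -1.57 op 0.03382776080182425
to go [ 1.3 -1.3 -3.3]
11.65 [ 0.49271423 -0.03469278  0.06331651] [ 1.09972957  0.09044022 -0.10649951]
```

View pics/w9.png

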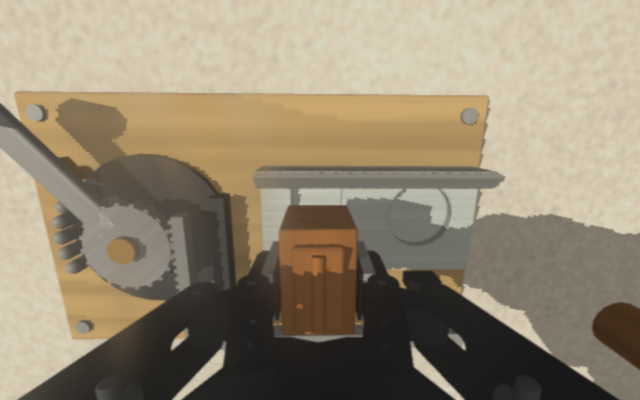

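View pics/side3z.png

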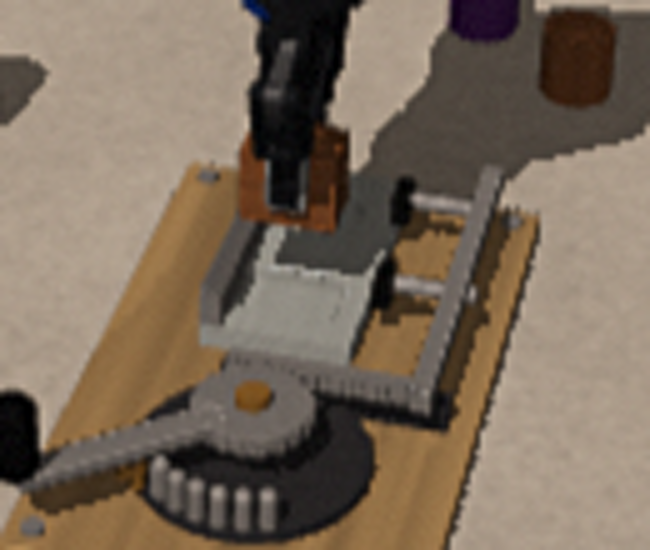

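Run:
```python
from h import *
a=cv2.resize(cv2.imread('pics/w9.png')[155:345,245:400],None,fx=5,fy=3,interpolation=cv2.INTER_CUBIC); cv2.imwrite('pics/w9z.png',a)
```

```text
(no output)
```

View pics/w9z.png

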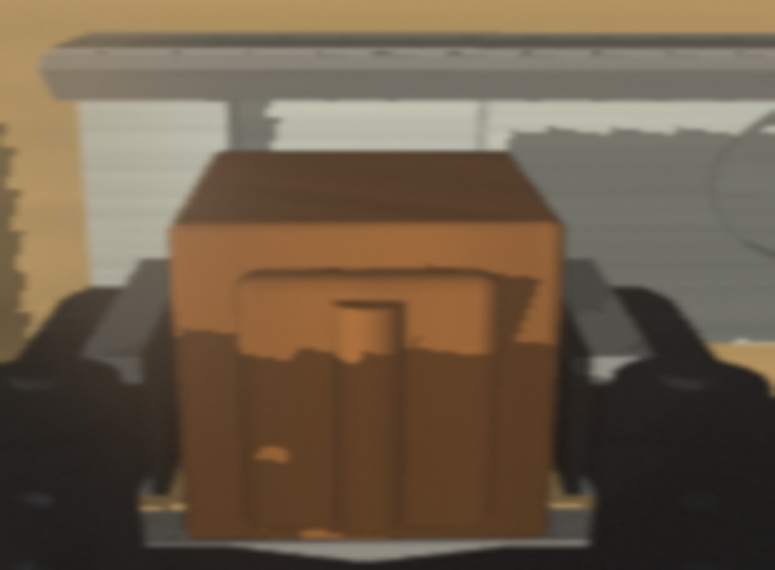

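Run:
```python
from h import *
w=wc('w9'); f=lambda x,y:(x/5+245,y/3+155)
y=.202;ex=np.array([np.cos(y),np.sin(y),0]);ey=np.array([-np.sin(y),np.cos(y),0])
print('tcp',[ (np.array([.4927,-.0347,0])@v).round(4) for v in (ex,ey)])
def pr(n,p,z):
    X=plane(w,f(*p),z); print(n,X.round(4),'press-aligned',(X@ex).round(4),(X@ey).round(4))
pr('pocketL',(228,120),.026);pr('pocketR',(484,120),.026)
for z in (.0786,.076): pr('baseL',(217,152),z);pr('baseR',(510,152),z)
pr('topL',(170,225),.1226);pr('topR',(562,225),.1226);pr('topLn',(188,538),.1226);pr('topRn',(548,538),.1226)
pr('fence lower edge lip',(60,98),.045)
for n,P in [('obl nest est',(.493,-.035,.0)),('round',(.509,-.113,0))]: print(n,(np.array(P)@ex).round(4),(np.array(P)@ey).round(4))
```

```text
tcp [np.float64(0.4757), np.float64(-0.1328)]
pocketL [ 0.5065 -0.0115  0.026 ] press-aligned 0.4939 -0.1129
pocketR [ 0.5141 -0.049   0.026 ] press-aligned 0.4939 -0.1511
baseL [ 0.512  -0.0129  0.0786] press-aligned 0.499 -0.1154
baseR [ 0.5186 -0.0453  0.0786] press-aligned 0.499 -0.1484
baseL [ 0.5113 -0.0128  0.076 ] press-aligned 0.4984 -0.1151
baseR [ 0.518  -0.0458  0.076 ] press-aligned 0.4983 -0.1488
topL [ 0.5127 -0.0122  0.1226] press-aligned 0.4998 -0.1148
topR [ 0.5191 -0.0441  0.1226] press-aligned 0.4997 -0.1474
topLn [ 0.4636 -0.0225  0.1226] press-aligned 0.4497 -0.1151
topRn [ 0.4698 -0.0549  0.1226] press-aligned 0.4492 -0.148
fence lower edge lip [0.5112 0.0109 0.045 ] press-aligned 0.503 -0.0919
obl nest est 0.476 -0.1332
round 0.476 -0.2128
```

Call:
drive_tool:
  offset:
    - [2,0,-8]
    - [0,0,-14]
    - [0,0,-14]
    - [0,0,-6]
    - [0,0,0]
  roll: [0,0,0,0,0]
  grip: [0.8,0.8,0.8,0.8,0.8]

```text
time_s: 12.3
ee_pos: [0.495, -0.0393, 0.0185]
ee_rot: [-0.544, 0.434, -0.461, 0.551]
force: [-7.1, 2.6, 19.2]
opening: 0.0338
```

```bash
python3 st.py 495 -34.8 1.7
```

```text
12.3 [495.  -39.3  18.5] jaw -78.5 down [ 0.036  -0.0162 -0.9992] F [-7.1  2.6 19.2] q7 -1.61 op 0.03384996852411811
to go [ -0.    4.5 -16.8]
```

```bash
python3 shot.py w10;python3 - <<'E'
from h import *
a=cv2.resize(get_image('side')[150:260,260:390],None,fx=5,fy=5,interpolation=cv2.INTER_CUBIC); cv2.imwrite('pics/side4z.png',a)
E
```

```text
12.3 [ 0.49500769 -0.03927318  0.01846676] [-7.13806426  2.57446361 19.1663966 ]
```

View pics/w10.png

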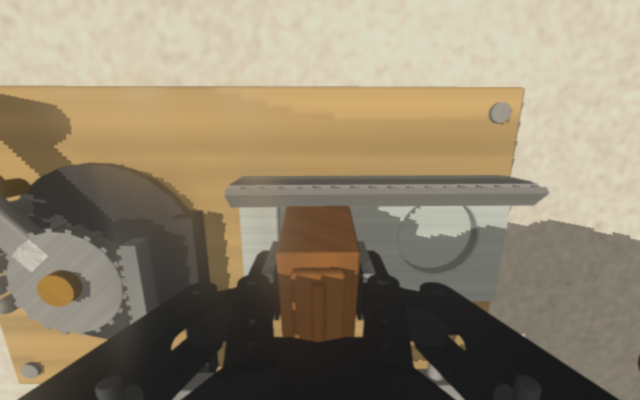

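View pics/side4z.png

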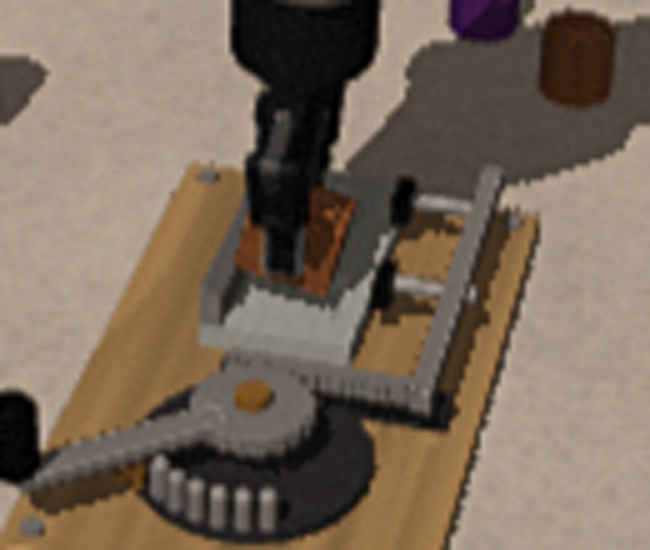

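Call:
drive_tool:
  offset:
    - [0,1,8]
    - [-2,1,14]
    - [-1,1,14]
    - [0,1,8]
    - [0,0,0]
  roll: [0,0,0,0,0]
  grip: [0.8,0.8,0.8,0.8,0.8]

```text
time_s: 12.9
ee_pos: [0.4923, -0.0366, 0.0653]
ee_rot: [-0.543, 0.435, -0.462, 0.55]
force: [-0.1, 0.5, -1.0]
opening: 0.0336
```

```bash
python3 st.py 493 -35 60; python3 shot.py w11;python3 - <<'E'
from h import *
a=cv2.resize(get_image('side')[150:260,260:390],None,fx=5,fy=5,interpolation=cv2.INTER_CUBIC); cv2.imwrite('pics/side5z.png',a)
a=cv2.resize(cv2.imread('pics/w11.png')[155:345,215:400],None,fx=4,fy=3,interpolation=cv2.INTER_CUBIC); cv2.imwrite('pics/w11z.png',a)
E
```

```text
12.9 [492.3 -36.6  65.3] jaw -78.7 down [ 0.0361 -0.0163 -0.9992] F [-0.1  0.5 -1. ] q7 -1.57 op 0.03360282846599776
to go [ 0.7  1.6 -5.3]
12.9 [ 0.49233722 -0.03656383  0.06532277] [-0.09267974  0.5413936  -1.03327829]
```

View pics/w11z.png

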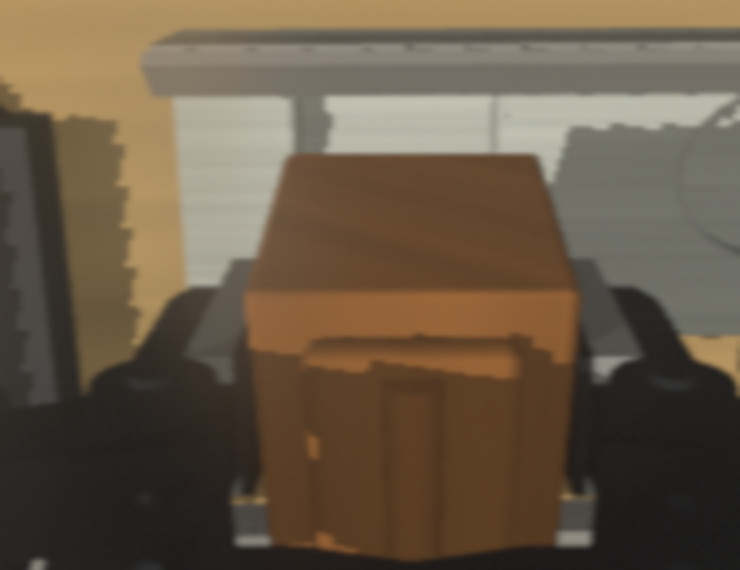

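View pics/side5z.png

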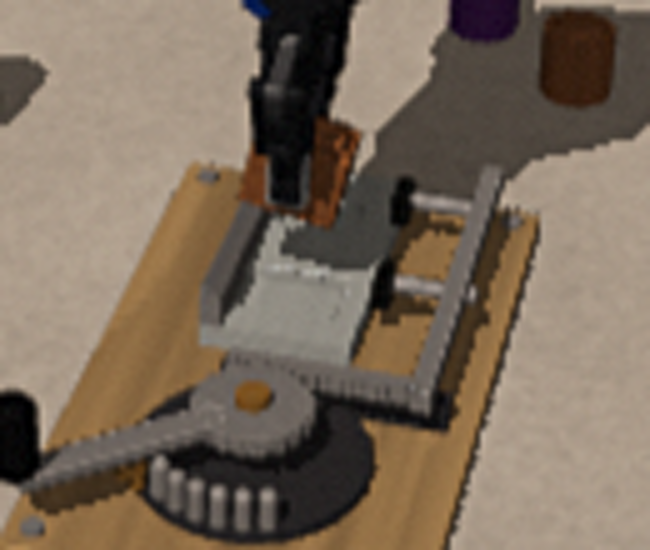

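Run:
```python
from h import *
y=.202;ex=np.array([np.cos(y),np.sin(y),0]);ey=np.array([-np.sin(y),np.cos(y),0])
def zt(w,p,X):  # z where ray crosses press-x plane X
    C,d=ray(w,p); t=(X-C@ex)/(d@ex); return (C+t*d)[2]
w=wc('w11')
for r in (32,45,65,95):
    p=(400/4+215,r/3+155); print(r,'x at z=.053',(plane(w,p,.053)@ex).round(4),'x at .026',(plane(w,p,.026)@ex).round(4),'z at x=.5035',zt(w,p,.5035).round(4),zt(w,p,.505).round(4))
print('base +x edge', [(plane(w,(400/4+215,155/3+155),z)@ex).round(4) for z in (.07,.075,.08,.085,.09)])
# fence in w4: rows 235,248,280 of zoom3 offset(200,40) at col 350
w=wc('w4')
for r in (235,243,250,283): 
    p=(350/3+200,r/3+40); print(r,'x at z=.053',(plane(w,p,.053)@ex).round(4),'x at .026',(plane(w,p,.026)@ex).round(4),'z at x=.5035',zt(w,p,.5035).round(4))
w=wc('w2')
for r in (38,50,80): 
    p=(350/4+15,r/4+75); print(r,'x at z=.053',(plane(w,p,.053)@ex).round(4),'x at .026',(plane(w,p,.026)@ex).round(4))
```

```text
32 x at z=.053 0.5177 x at .026 0.5147 z at x=.5035 -0.0728 -0.0596
45 x at z=.053 0.5149 x at .026 0.5115 z at x=.5035 -0.0363 -0.0246
65 x at z=.053 0.5106 x at .026 0.5065 z at x=.5035 0.0059 0.0159
95 x at z=.053 0.5041 x at .026 0.499 z at x=.5035 0.05 0.058
base +x edge [np.float64(0.495), np.float64(0.4963), np.float64(0.4976), np.float64(0.4989), np.float64(0.5002)]
235 x at z=.053 0.514 x at .026 0.5149 z at x=.5035 0.3849
243 x at z=.053 0.5118 x at .026 0.5125 z at x=.5035 0.4118
250 x at z=.053 0.5099 x at .026 0.5103 z at x=.5035 0.4595
283 x at z=.053 0.5006 x at .026 0.5001 z at x=.5035 0.196
38 x at z=.053 0.5116 x at .026 0.5142
50 x at z=.053 0.5087 x at .026 0.5111
80 x at z=.053 0.5015 x at .026 0.5033
```

Call:
drive_tool:
  offset:
    - [3,-15,0]
    - [4,-20,0]
    - [4,-20,0]
    - [4,-20,0]
    - [4,-20,0]
    - [4,-20,0]
    - [4,-20,0]
    - [4,-20,0]
    - [4,-20,0]
    - [4,-18,0]
  roll: [0,0,0,0,0,0,0,0,0,0]
  grip: [0.8,0.8,0.8,0.8,0.8,0.8,0.8,0.8,0.8,0.8]

```text
time_s: 14.0
ee_pos: [0.5285, -0.2346, 0.0581]
ee_rot: [-0.545, 0.437, -0.457, 0.55]
force: [0.4, -0.3, -1.2]
opening: 0.0336
```

Call:
drive_tool:
  offset:
    - [0,0,-10]
    - [0,0,-20]
    - [0,0,-20]
    - [0,0,-10]
    - [0,0,0]
  roll: [0,0,0,0,0]
  grip: [0.8,0.8,0.8,0.8,0.8]

```text
time_s: 14.5
ee_pos: [0.5266, -0.2357, -0.0077]
ee_rot: [-0.545, 0.439, -0.457, 0.549]
force: [-1.0, -0.4, 0.0]
opening: 0.0337
```

```bash
python3 st.py 535 -245 -15; python3 shot.py w12
python3 - <<'E'
from h import *
a=cv2.resize(get_image('side')[110:220,260:400],None,fx=5,fy=5,interpolation=cv2.INTER_CUBIC); cv2.imwrite('pics/side6z.png',a)
E
```

```text
14.5 [ 526.6 -235.7   -7.7] jaw -78.6 down [ 0.0236 -0.0123 -0.9996] F [-1.  -0.4  0. ] q7 -1.22 op 0.03366872901193982
to go [ 8.4 -9.3 -7.3]
14.5 [ 0.52663128 -0.23573834 -0.00771551] [-1.02130921 -0.36643874  0.02234896]
```

View pics/side6z.png

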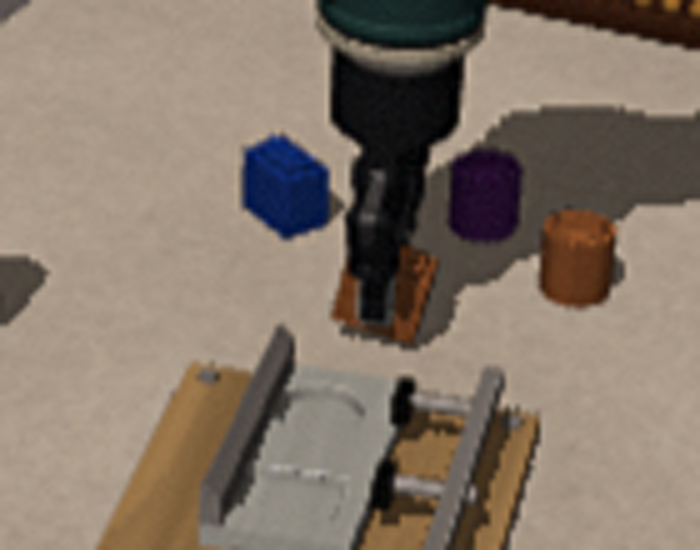

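Call:
drive_tool:
  offset:
    - [0,0,-4]
    - [0,0,-4]
    - [0,0,-2]
  roll: [0,0,0]
  grip: [0.8,0.8,0.8]

```text
time_s: 14.9
ee_pos: [0.5289, -0.2364, -0.0147]
ee_rot: [-0.545, 0.437, -0.459, 0.55]
force: [-0.2, -0.2, -1.2]
opening: 0.0337
```

Call:
drive_tool:
  offset:
    - [0,0,0]
    - [0,0,0]
    - [0,0,0]
    - [0,0,0]
  roll: [0,0,0,0]
  grip: [0.4,0.4,0.4,0.4]

```text
time_s: 15.3
ee_pos: [0.5293, -0.2366, -0.0142]
ee_rot: [-0.545, 0.436, -0.459, 0.55]
force: [-0.3, -0.7, 0.4]
opening: 0.0508
```

```bash
python3 st.py 535 -245 -15; python3 shot.py w13
python3 - <<'E'
import cv2
a=cv2.resize(cv2.imread('pics/w13.png')[160:360,220:420],None,fx=3,fy=3,interpolation=cv2.INTER_CUBIC); cv2.imwrite('pics/w13z.png',a)
E
```

```text
15.3 [ 529.3 -236.6  -14.2] jaw -78.6 down [ 0.0295 -0.0149 -0.9995] F [-0.3 -0.7  0.4] q7 -1.22 op 0.05082879677987258
to go [ 5.7 -8.4 -0.8]
15.3 [ 0.52932634 -0.23661925 -0.01415418] [-0.28290444 -0.73744155  0.41376594]
```

View pics/w13z.png

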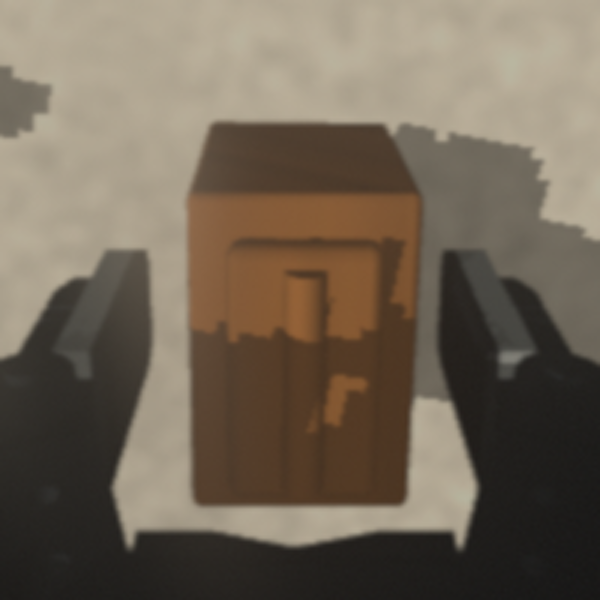

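Call:
drive_tool:
  offset:
    - [0,0,-1]
    - [0,0,0]
    - [0,0,0]
    - [0,0,0]
    - [0,0,0]
  roll: [0,0,0,0,0]
  grip: [0.6,0.8,0.8,0.8,0.8]

```text
time_s: 15.85
ee_pos: [0.5294, -0.2367, -0.0151]
ee_rot: [-0.545, 0.436, -0.459, 0.55]
force: [0.4, 0.1, 0.6]
opening: 0.0334
```

```bash
python3 st.py 0 0 0; python3 shot.py w14
python3 - <<'E'
from h import *
y=.202;ex=np.array([np.cos(y),np.sin(y),0]);ey=np.array([-np.sin(y),np.cos(y),0])
w=wc('w13'); f=lambda x,y:(x/3+220,y/3+160)
P=np.array([plane(w,f(*p),.044) for p in [(188,195),(420,195),(407,503),(194,503)]]); print(P.round(4)); c=P.mean(0); 
b=np.mean([plane(w,f(*p),.0) for p in [(212,122),(386,124)]],0); print('base far edge',b, b@ex)
s=json.load(open('pics/w13.json')); d=c-np.array(s['ee_pos']); print('tcp->block centre top',d, 'press', d@ex,d@ey, 'faredge', (P[0]+P[1])[:3]@ex/2-np.array(s['ee_pos'])@ex, (b-np.array(s['ee_pos']))@ex)
a=cv2.resize(cv2.imread('pics/w14.png')[160:360,220:420],None,fx=3,fy=3,interpolation=cv2.INTER_CUBIC); cv2.imwrite('pics/w14z.png',a)
E
```

```text
15.85 [ 529.4 -236.7  -15.1] jaw -78.6 down [ 0.0297 -0.015  -0.9994] F [0.4 0.1 0.6] q7 -1.22 op 0.033440219635452406
to go [-529.4  236.7   15.1]
15.85 [ 0.52940816 -0.23669068 -0.01505954] [0.377484   0.10906328 0.56848713]
[[ 0.5521 -0.2154  0.044 ]
 [ 0.5583 -0.247   0.044 ]
 [ 0.5094 -0.2567  0.044 ]
 [ 0.5034 -0.2246  0.044 ]]
base far edge [ 0.55478191 -0.23182022  0.        ] 0.4969918093381748
tcp->block centre top [0.00146746 0.00068479 0.05815418] press 0.001575008605818072 0.00037645091266596127 faredge 0.026417221332727725 0.025900815596405717
```

View pics/w14z.png

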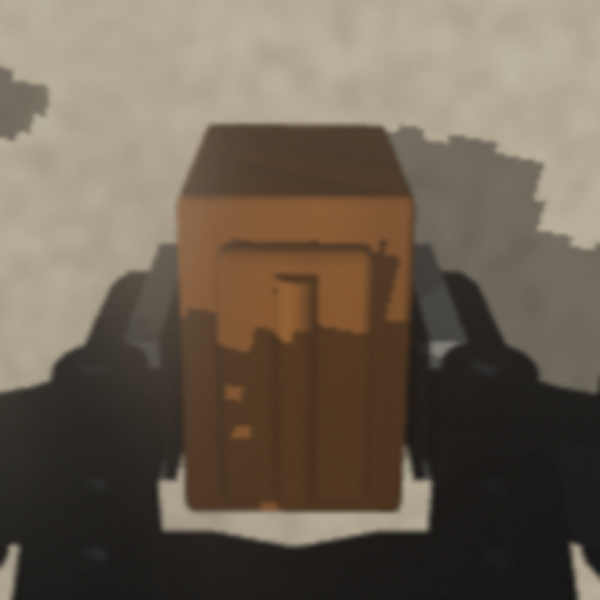

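Call:
drive_tool:
  offset:
    - [0,0,8]
    - [0,0,15]
    - [0,0,18]
    - [0,0,18]
    - [0,0,12]
    - [0,0,0]
  roll: [0,0,0,0,0,0]
  grip: [0.8,0.8,0.8,0.8,0.8,0.8]

```text
time_s: 16.5
ee_pos: [0.5295, -0.2365, 0.0629]
ee_rot: [-0.545, 0.436, -0.46, 0.55]
force: [0.6, -0.0, -0.2]
opening: 0.0338
```

Call:
drive_tool:
  offset:
    - [-3,14,0]
    - [-4,20,0]
    - [-4,20,0]
    - [-4,20,0]
    - [-4,20,0]
    - [-4,20,0]
    - [-4,20,0]
    - [-4,20,0]
    - [-4,20,0]
    - [-3,15,0]
  roll: [0,0,0,0,0,0,0,0,0,0]
  grip: [0.8,0.8,0.8,0.8,0.8,0.8,0.8,0.8,0.8,0.8]

```text
time_s: 17.5
ee_pos: [0.4829, -0.0346, 0.0578]
ee_rot: [-0.546, 0.438, -0.457, 0.549]
force: [0.2, 0.6, -1.2]
opening: 0.0333
```

```bash
python3 st.py 490.3 -35.6 45
```

```text
17.5 [482.9 -34.6  57.8] jaw -78.5 down [ 0.0228 -0.0129 -0.9997] F [ 0.2  0.6 -1.2] q7 -1.57 op 0.0333173434326116
to go [  7.4  -1.  -12.8]
```

Call:
drive_tool:
  offset:
    - [4,-1,0]
    - [3,0,-5]
    - [0,0,0]
  roll: [0,0,0]
  grip: [0.8,0.8,0.8]

```text
time_s: 17.8
ee_pos: [0.4883, -0.0323, 0.0513]
ee_rot: [-0.547, 0.438, -0.455, 0.55]
force: [-0.7, -0.7, -1.4]
opening: 0.0335
```

```bash
python3 st.py 490.3 -35.6 45; python3 shot.py w15;python3 - <<'E'
from h import *
a=cv2.resize(cv2.imread('pics/w15.png')[155:345,215:400],None,fx=4,fy=3,interpolation=cv2.INTER_CUBIC); cv2.imwrite('pics/w15z.png',a)
E
```

```text
17.8 [488.3 -32.3  51.3] jaw -78.3 down [ 0.0207 -0.012  -0.9997] F [-0.7 -0.7 -1.4] q7 -1.58 op 0.03345741630118264
to go [ 2.  -3.3 -6.3]
17.8 [ 0.48829046 -0.03231775  0.0512918 ] [-0.65646133 -0.70348083 -1.35238347]
```

View pics/w15z.png

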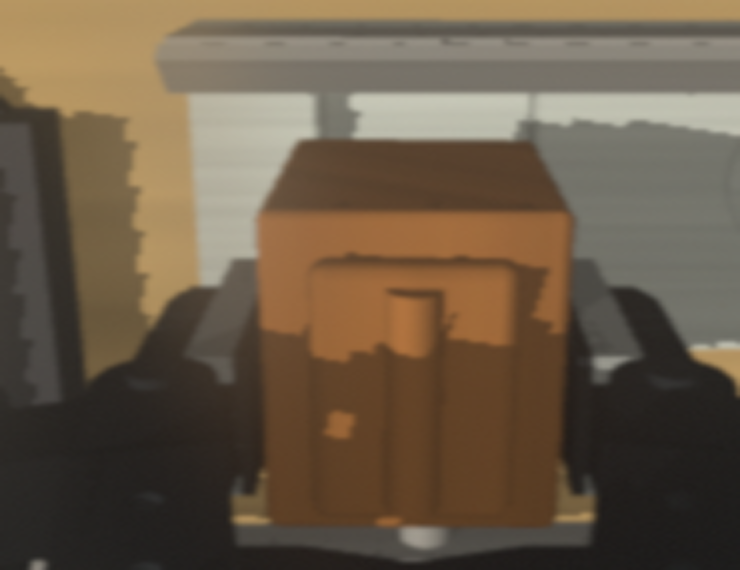

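```bash
cat > al.py <<'E'
from h import *
y=.202;ex=np.array([np.cos(y),np.sin(y),0]);ey=np.array([-np.sin(y),np.cos(y),0])
w=wc('w15'); f=lambda x,y:(x/4+215,y/3+155)
tz=json.load(open('pics/w15.json'))['ee_pos'][2]
def pr(n,p,z):
    X=plane(w,f(*p),z); print(n,'press-aligned',(X@ex).round(4),(X@ey).round(4))
pr('pocketL',(318,115),.026);pr('pocketR',(532,115),.026)
zb=tz+.0151
pr('baseL',(298,142),zb);pr('baseR',(533,142),zb)
pr('topL',(258,212),zb+.044);pr('topR',(572,212),zb+.044);pr('topLn',(268,525),zb+.044);pr('topRn',(555,525),zb+.044)
pr('fence lip bottom',(400,92),.04)
pr('fence left end',(190,92),.04)
E
python3 al.py
```

```text
pocketL press-aligned 0.4935 -0.1132
pocketR press-aligned 0.4935 -0.1508
baseL press-aligned 0.4975 -0.113
baseR press-aligned 0.4974 -0.146
topL press-aligned 0.499 -0.1123
topR press-aligned 0.4988 -0.1447
topLn press-aligned 0.4486 -0.1119
topRn press-aligned 0.4483 -0.1447
fence lip bottom press-aligned 0.5017 -0.1275
fence left end press-aligned 0.5018 -0.0936
```

Call:
drive_tool:
  offset:
    - [2,-2,-4]
    - [0,0,-8]
    - [0,0,-6]
    - [0,0,0]
  roll: [0,0,0,0]
  grip: [0.8,0.8,0.8,0.8]

```text
time_s: 18.25
ee_pos: [0.4901, -0.0361, 0.0314]
ee_rot: [-0.547, 0.439, -0.455, 0.549]
force: [-0.1, -0.2, -1.0]
opening: 0.0339
```

```bash
python3 st.py 490.3 -34.4 2
```

```text
18.25 [490.1 -36.1  31.4] jaw -78.4 down [ 0.0199 -0.0123 -0.9997] F [-0.1 -0.2 -1. ] q7 -1.59 op 0.033900329030048526
to go [  0.2   1.7 -29.4]
```

Call:
drive_tool:
  offset:
    - [0,1,-5]
    - [0,0,-5]
    - [0,0,0]
  roll: [0,0,0]
  grip: [0.8,0.8,0.8]

```text
time_s: 18.55
ee_pos: [0.4899, -0.0351, 0.0203]
ee_rot: [-0.547, 0.439, -0.455, 0.549]
force: [0.7, 0.2, -0.3]
opening: 0.0335
```

```bash
python3 st.py 490.3 -34.4 2
```

```text
18.55 [489.9 -35.1  20.3] jaw -78.4 down [ 0.0196 -0.0121 -0.9997] F [ 0.7  0.2 -0.3] q7 -1.6 op 0.03348489832625536
to go [  0.4   0.7 -18.3]
```

Past the lip with no contact force (base about 35 mm). Continue slowly.

Call:
drive_tool:
  offset:
    - [0,0.5,-5]
    - [0,0,-4]
    - [0,0,0]
  roll: [0,0,0]
  grip: [0.8,0.8,0.8]

```text
time_s: 18.85
ee_pos: [0.49, -0.0344, 0.0106]
ee_rot: [-0.547, 0.439, -0.455, 0.549]
force: [-1.4, -0.3, -0.3]
opening: 0.0337
```

```bash
python3 st.py 490.3 -34.4 2
```

```text
18.85 [490.  -34.4  10.6] jaw -78.4 down [ 0.0198 -0.0122 -0.9997] F [-1.4 -0.3 -0.3] q7 -1.61 op 0.033723714941901094
to go [ 0.3  0.  -8.6]
```

Call:
drive_tool:
  offset:
    - [0,0,-4]
    - [0,0,-3]
  roll: [0,0]
  grip: [0.8,0.8]

```text
time_s: 19.05
ee_pos: [0.4902, -0.0344, 0.0034]
ee_rot: [-0.547, 0.439, -0.455, 0.549]
force: [0.7, 0.2, -0.7]
opening: 0.0337
```

```bash
python3 st.py 490.3 -34.4 2; python3 shot.py w16;python3 - <<'E'
from h import *
a=cv2.resize(cv2.imread('pics/w16.png')[155:345,215:400],None,fx=4,fy=3,interpolation=cv2.INTER_CUBIC); cv2.imwrite('pics/w16z.png',a)
E
```

```text
19.05 [490.2 -34.4   3.4] jaw -78.4 down [ 0.0204 -0.0122 -0.9997] F [ 0.7  0.2 -0.7] q7 -1.62 op 0.03373777973463912
to go [ 0.1  0.  -1.4]
19.05 [ 0.49022954 -0.03444065  0.00340481] [ 0.67772565  0.21952874 -0.65497321]
```

View pics/w16z.png

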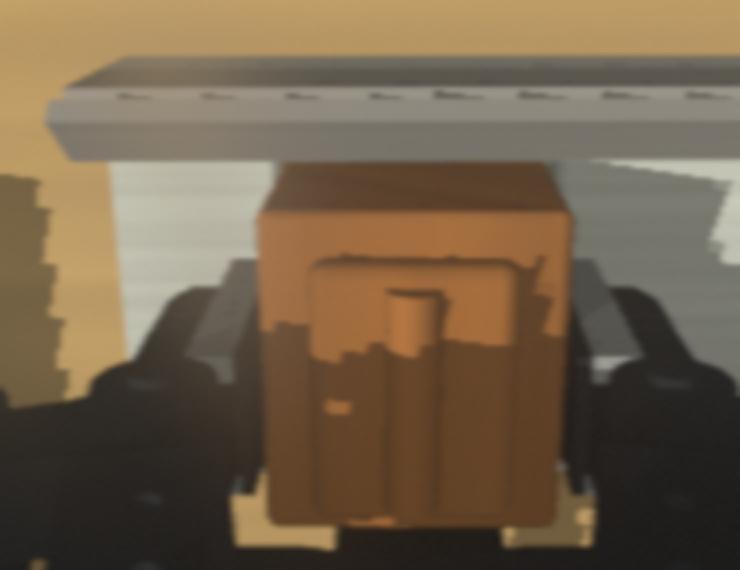

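Call:
drive_tool:
  offset:
    - [0,0,-1.5]
    - [0,0,0]
    - [0,0,0]
    - [0,0,0]
    - [0,0,0]
  roll: [0,0,0,0,0]
  grip: [0.8,0.45,0.45,0.45,0.45]

```text
time_s: 19.6
ee_pos: [0.4904, -0.0346, 0.0017]
ee_rot: [-0.547, 0.439, -0.455, 0.549]
force: [0.3, -0.5, 0.1]
opening: 0.047
```

Call:
drive_tool:
  offset:
    - [0,0,10]
    - [0,0,18]
    - [0,0,18]
    - [0,0,18]
    - [0,0,18]
    - [0,0,10]
    - [0,0,0]
  roll: [0,0,0,0,0,0,0]
  grip: [0.45,0.45,0.45,0.4,0.4,0.4,0.4]

```text
time_s: 20.3
ee_pos: [0.49, -0.0341, 0.1007]
ee_rot: [-0.547, 0.438, -0.455, 0.549]
force: [-0.2, 0.2, -0.3]
opening: 0.0512
```

```bash
python3 st.py 0 0 0; python3 shot.py w17
```

```text
20.3 [490.  -34.1 100.7] jaw -78.4 down [ 0.0214 -0.0122 -0.9997] F [-0.2  0.2 -0.3] q7 -1.53 op 0.0511969494271425
to go [-490.    34.1 -100.7]
20.3 [ 0.49002562 -0.03409184  0.10072955] [-0.23918468  0.15767474 -0.28107394]
```

View pics/w17.png

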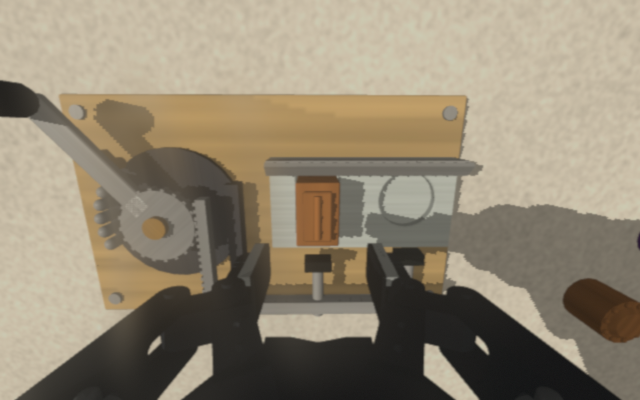

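Call:
drive_tool:
  offset:
    - [-2,-12,0]
    - [-3,-20,0]
    - [-3,-20,0]
    - [-3,-20,0]
    - [-3,-20,0]
    - [-3,-20,0]
    - [-3,-20,0]
    - [-3,-20,0]
    - [-3,-20,0]
    - [-3,-20,0]
  roll: [0,0,0,0,0,0,0,0,0,0]
  grip: [0.2,0.2,0.2,0.2,0.2,0.2,0.2,0.2,0.2,0.2]

```text
time_s: 21.35
ee_pos: [0.4516, -0.2372, 0.0913]
ee_rot: [0.549, -0.442, 0.45, -0.548]
force: [0.9, 0.3, -0.6]
opening: 0.0687
```

Call:
drive_tool:
  offset:
    - [-3,-20,0]
    - [-3,-20,0]
    - [-3,-20,-10]
    - [-3,-20,-10]
    - [0,-10,-10]
    - [0,0,0]
  roll: [0,0,0,0,0,0]
  grip: [0.2,0.2,0.2,0.2,0.2,0.2]

```text
time_s: 21.95
ee_pos: [0.4318, -0.3363, 0.0543]
ee_rot: [0.549, -0.447, 0.449, -0.545]
force: [-0.3, 1.0, 0.7]
opening: 0.068
```

```bash
python3 st.py 441 -342.5 -15; python3 shot.py w18
```

```text
21.95 [ 431.8 -336.3   54.3] jaw -78.6 down [-6.0e-04 -5.3e-03 -1.0e+00] F [-0.3  1.   0.7] q7 -0.91 op 0.06796649986868394
to go [  9.2  -6.2 -69.3]
21.95 [ 0.43176934 -0.33634786  0.0543112 ] [-0.27098632  1.04888597  0.68431456]
```

View pics/w18.png

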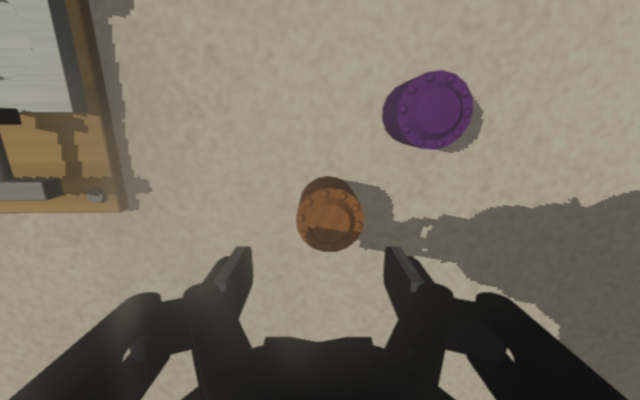

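Run:
```python
from h import *
w=wc('w18')
im=cv2.imread('pics/w18.png');h=cv2.cvtColor(im,cv2.COLOR_BGR2HSV)
m=((h[...,0]<16)&(h[...,1]>110)).astype(np.uint8)[150:270,270:400]
cs,_=cv2.findContours(m,cv2.RETR_EXTERNAL,cv2.CHAIN_APPROX_NONE);k=max(cs,key=cv2.contourArea);print(cv2.boundingRect(k),cv2.minEnclosingCircle(k))
x,y,ww,hh=cv2.boundingRect(k)
# silhouette bottom = near rim at top; sides
print(plane(w,(331,220),.045),plane(w,(331,221.5),.045), plane(w,(331,150+y+hh),.045))
```

```text
(27, 36, 67, 65) ((59.25975036621094, 65.1331787109375), 35.48529815673828)
[ 0.44034667 -0.34312867  0.045     ] [ 0.43932183 -0.34334863  0.045     ] [ 0.41850884 -0.34781572  0.045     ]
```

Call:
drive_tool:
  offset:
    - [4,-3,0]
    - [5,-3,-8]
    - [0,0,-12]
    - [0,0,-14]
    - [0,0,-14]
    - [0,0,-10]
    - [0,0,0]
  roll: [0,0,0,0,0,0,0]
  grip: [0.2,0.2,0.2,0.2,0.2,0.2,0.2]

```text
time_s: 22.7
ee_pos: [0.443, -0.3384, -0.0082]
ee_rot: [0.549, -0.446, 0.447, -0.547]
force: [-0.2, 0.1, 0.9]
opening: 0.068
```

```bash
python3 st.py 440.5 -343 -15
```

```text
22.7 [ 443.  -338.4   -8.2] jaw -78.3 down [-1.e-04 -4.e-03 -1.e+00] F [-0.2  0.1  0.9] q7 -0.94 op 0.06802805851116167
to go [-2.5 -4.6 -6.8]
```

Call:
drive_tool:
  offset:
    - [-2,-4,-4]
    - [0,0,-2.5]
    - [0,0,0]
  roll: [0,0,0]
  grip: [0.2,0.2,0.2]

```text
time_s: 23.0
ee_pos: [0.4409, -0.3429, -0.0152]
ee_rot: [0.549, -0.446, 0.447, -0.547]
force: [-0.5, 1.0, 0.2]
opening: 0.0685
```

Call:
drive_tool:
  offset:
    - [0,0,0]
    - [0,0,0]
    - [0,0,0]
    - [0,0,0]
    - [0,0,0]
  roll: [0,0,0,0,0]
  grip: [0.4,0.6,0.7,0.7,0.7]

```text
time_s: 23.5
ee_pos: [0.4414, -0.3434, -0.0139]
ee_rot: [0.549, -0.445, 0.448, -0.547]
force: [-0.2, 0.3, -0.3]
opening: 0.0451
```

```bash
python3 st.py 440.5 -343 -15; python3 shot.py w19
```

```text
23.5 [ 441.4 -343.4  -13.9] jaw -78.4 down [ 0.0015 -0.0053 -1.    ] F [-0.2  0.3 -0.3] q7 -0.94 op 0.045110064201501494
to go [-0.9  0.4 -1.1]
23.5 [ 0.44140281 -0.34343681 -0.01392404] [-0.22421152  0.32371262 -0.3363295 ]
```

View pics/w19.png

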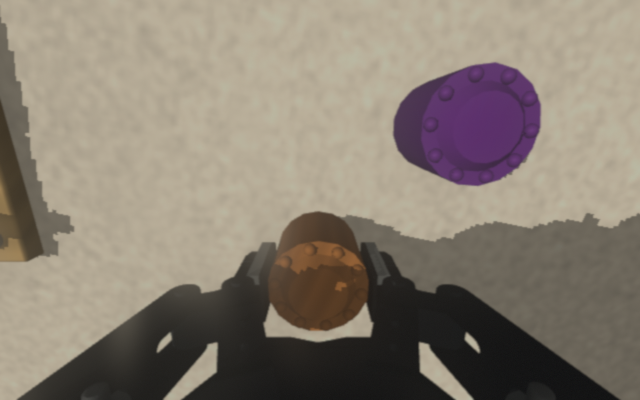

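Run:
```python
from h import *
y=.202;ex=np.array([np.cos(y),np.sin(y),0]);ey=np.array([-np.sin(y),np.cos(y),0])
w=wc('w19');t=np.array(json.load(open('pics/w19.json'))['ee_pos'])
X=plane(w,(318,211.5),0);print('far',X,(X-t)@ex-.023)
X=plane(w,(318,330),.045);print('near top',(X-t)@ex+.023)
```

```text
far [ 0.46114061 -0.33894295  0.        ] -0.002761918009704073
near top 0.00019225053431505892
```

Call:
drive_tool:
  offset:
    - [0,0,8]
    - [0,0,15]
    - [0,0,18]
    - [0,0,18]
    - [0,0,18]
    - [0,0,8]
    - [0,0,0]
  roll: [0,0,0,0,0,0,0]
  grip: [0.7,0.7,0.7,0.7,0.7,0.7,0.7]

```text
time_s: 24.25
ee_pos: [0.4417, -0.3433, 0.0799]
ee_rot: [0.549, -0.444, 0.449, -0.547]
force: [-0.2, 0.5, -0.8]
opening: 0.0445
```

Call:
drive_tool:
  offset:
    - [4,13,0]
    - [6,20,0]
    - [6,20,0]
    - [6,20,0]
    - [6,20,0]
    - [6,20,0]
    - [6,20,0]
    - [6,20,0]
    - [6,20,0]
    - [6,20,0]
  roll: [0,0,0,0,0,0,0,0,0,0]
  grip: [0.7,0.7,0.7,0.7,0.7,0.7,0.7,0.7,0.7,0.7]

```text
time_s: 25.25
ee_pos: [0.4973, -0.1351, 0.0734]
ee_rot: [0.55, -0.448, 0.445, -0.547]
force: [0.9, -0.8, -0.8]
opening: 0.0439
```

```bash
python3 st.py 509.2 -112.6 50
```

```text
25.25 [ 497.3 -135.1   73.4] jaw -78.3 down [-0.0058 -0.0013 -1.    ] F [ 0.9 -0.8 -0.8] q7 -1.32 op 0.043928762174781685
to go [ 11.9  22.5 -23.4]
```

Call:
drive_tool:
  offset:
    - [5,9,-5]
    - [5,7,-8]
    - [2,2,-5]
    - [0,0,0]
  roll: [0,0,0,0]
  grip: [0.7,0.7,0.7,0.7]

```text
time_s: 25.65
ee_pos: [0.5093, -0.1124, 0.0518]
ee_rot: [0.551, -0.448, 0.443, -0.547]
force: [-0.6, 0.5, -1.1]
opening: 0.0447
```

```bash
python3 st.py 509.2 -112.6 50; python3 shot.py w20;python3 - <<'E'
from h import *
a=cv2.resize(cv2.imread('pics/w20.png')[155:345,215:400],None,fx=4,fy=3,interpolation=cv2.INTER_CUBIC); cv2.imwrite('pics/w20z.png',a)
E
```

```text
25.65 [ 509.3 -112.4   51.8] jaw -78.1 down [-8.7e-03  3.0e-04 -1.0e+00] F [-0.6  0.5 -1.1] q7 -1.38 op 0.04471388959476778
to go [-0.1 -0.2 -1.8]
25.65 [ 0.50929448 -0.11238658  0.05180467] [-0.57340018  0.52483189 -1.08536274]
```

View pics/w20z.png

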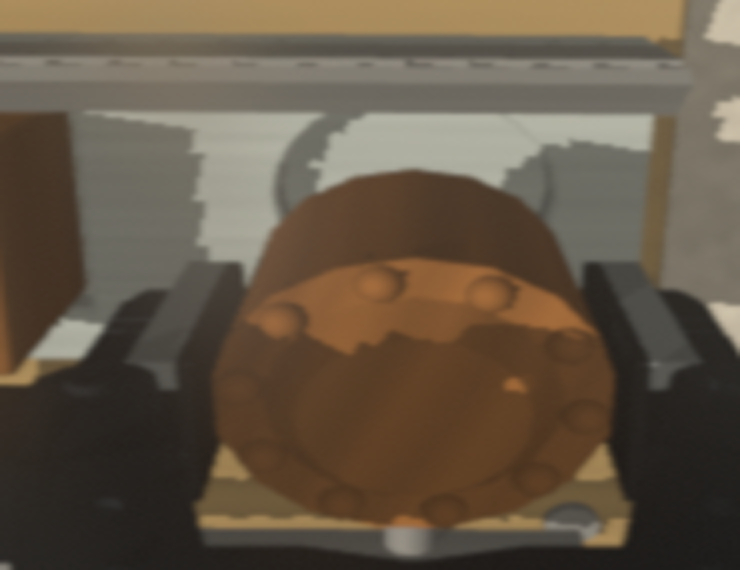

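Run:
```python
from h import *
y=.202;ex=np.array([np.cos(y),np.sin(y),0]);ey=np.array([-np.sin(y),np.cos(y),0])
w=wc('w20'); f=lambda x,y:(x/4+215,y/3+155)
for n,p,z in [('rimL',(276,190),.026),('rimR',(551,190),.026),('base far',(415,170),.0657),('topnear',(415,527),.112),('topL',(213,400),.11),('topR',(615,400),.11),('blockR',(70,112),.05),('fence lip',(415,112),.04)]:
    X=plane(w,f(*p),z);print(n,(X@ex).round(4),(X@ey).round(4))
```

```text
rimL 0.4787 -0.1875
rimR 0.479 -0.2369
base far 0.4967 -0.2123
topnear 0.4547 -0.2125
topL 0.4753 -0.19
topR 0.4756 -0.2345
blockR 0.5038 -0.1593
fence lip 0.5016 -0.2123
```

Call:
drive_tool:
  offset:
    - [0,0,-8]
    - [0,0,-10]
    - [0,0,-8]
    - [0,0,0]
  roll: [0,0,0,0]
  grip: [0.7,0.7,0.7,0.7]

```text
time_s: 26.1
ee_pos: [0.5084, -0.115, 0.0236]
ee_rot: [0.551, -0.449, 0.444, -0.546]
force: [0.8, -0.1, -0.2]
opening: 0.0448
```

```bash
python3 st.py 509.2 -112.6 3
```

```text
26.1 [ 508.4 -115.    23.6] jaw -78.3 down [-9.e-03 -4.e-04 -1.e+00] F [ 0.8 -0.1 -0.2] q7 -1.39 op 0.04477514858334578
to go [  0.8   2.4 -20.6]
```

Call:
drive_tool:
  offset:
    - [1,2,-3]
    - [0,0.5,-4]
    - [0,0,0]
  roll: [0,0,0]
  grip: [0.7,0.7,0.7]

```text
time_s: 26.4
ee_pos: [0.5095, -0.1125, 0.016]
ee_rot: [0.55, -0.449, 0.444, -0.546]
force: [-0.3, 0.1, -1.1]
opening: 0.0444
```

```bash
python3 st.py 509.2 -112.6 3
```

```text
26.4 [ 509.5 -112.5   16. ] jaw -78.3 down [-9.1e-03 -4.0e-04 -1.0e+00] F [-0.3  0.1 -1.1] q7 -1.4 op 0.04442423848317037
to go [ -0.3  -0.1 -13. ]
```

Call:
drive_tool:
  offset:
    - [0,0,-4]
    - [0,0,-4]
    - [0,0,0]
  roll: [0,0,0]
  grip: [0.7,0.7,0.7]

```text
time_s: 26.7
ee_pos: [0.5099, -0.1124, 0.0076]
ee_rot: [0.55, -0.448, 0.444, -0.546]
force: [-0.5, 0.5, -0.4]
opening: 0.0448
```

```bash
python3 st.py 509.2 -112.6 3
```

```text
26.7 [ 509.9 -112.4    7.6] jaw -78.3 down [-8.2e-03 -5.0e-04 -1.0e+00] F [-0.5  0.5 -0.4] q7 -1.41 op 0.04482165891323305
to go [-0.7 -0.2 -4.6]
```

Base at about 21.5 mm, below the plate top, no resistance: it is in. Lower and release.

Call:
drive_tool:
  offset:
    - [0,0,-3]
    - [0,0,-1]
    - [0,0,0]
    - [0,0,0]
    - [0,0,0]
    - [0,0,0]
  roll: [0,0,0,0,0,0]
  grip: [0.7,0.7,0.35,0.35,0.35,0.35]

```text
time_s: 27.3
ee_pos: [0.5101, -0.1125, 0.0036]
ee_rot: [0.55, -0.448, 0.444, -0.546]
force: [-0.4, -0.1, -0.3]
opening: 0.0556
```

Call:
drive_tool:
  offset:
    - [0,0,10]
    - [0,0,18]
    - [0,0,20]
    - [0,0,20]
    - [0,0,20]
    - [0,0,20]
    - [0,0,20]
    - [0,0,10]
    - [0,0,0]
  roll: [0,0,0,0,0,0,0,0,0]
  grip: [0.35,0.35,0.35,0.35,0.35,0.35,0.35,0.35,0.35]

```text
time_s: 28.2
ee_pos: [0.5096, -0.1119, 0.1524]
ee_rot: [0.55, -0.447, 0.445, -0.547]
force: [-0.7, -0.8, -0.1]
opening: 0.0554
```

```bash
python3 st.py 0 0 0; python3 shot.py w21
```

```text
28.2 [ 509.6 -111.9  152.4] jaw -78.2 down [-0.0056 -0.0011 -1.    ] F [-0.7 -0.8 -0.1] q7 -1.32 op 0.055421566587167466
to go [-509.6  111.9 -152.4]
28.2 [ 0.50958758 -0.11193811  0.15241242] [-0.69622048 -0.84833031 -0.08058794]
```

View pics/w21.png

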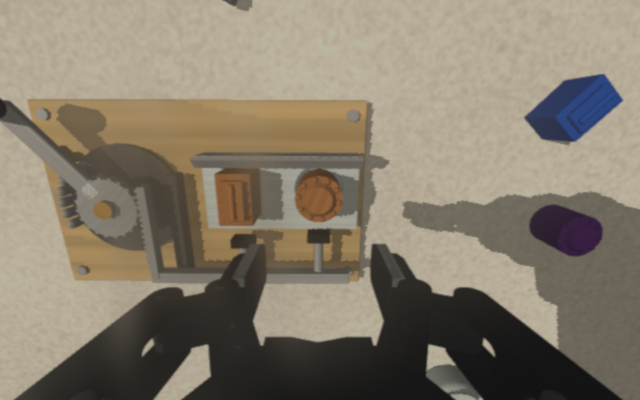

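Call:
drive_tool:
  offset:
    - [0,14,4]
    - [-1,22,5]
    - [-1,22,5]
    - [-1,22,5]
    - [-1,22,5]
    - [-1,22,5]
    - [-1,22,5]
    - [-1,22,0]
    - [-1,22,0]
    - [0,22,0]
  roll: [3,4,4,4,4,4,4,4,4,4]
  grip: [0.35,0.35,0.35,0.35,0.35,0.35,0.35,0.35,0.35,0.35]

```text
time_s: 29.25
ee_pos: [0.4978, 0.1193, 0.1863]
ee_rot: [0.676, -0.219, 0.215, -0.67]
force: [0.7, 0.0, 0.1]
opening: 0.0556
```

```bash
python3 st.py 531 186 100; python3 shot.py w22
```

```text
29.25 [497.8 119.3 186.3] jaw -35.8 down [-0.007  -0.0065 -1.    ] F [0.7 0.  0.1] q7 -1.09 op 0.05560506986415194
to go [ 33.2  66.7 -86.3]
29.25 [0.49780827 0.11930785 0.18628806] [0.65744498 0.03464816 0.12761723]
```

View pics/w22.png

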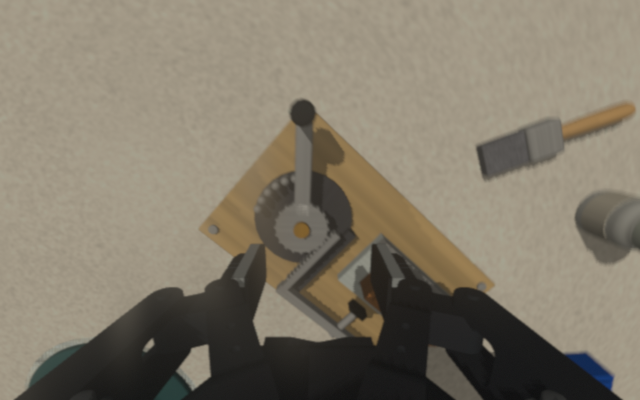

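Run:
```python
from h import *
a=cv2.resize(cv2.imread('pics/w22.png')[90:280,220:380],None,fx=4.2,fy=3.15,interpolation=cv2.INTER_CUBIC); 
a=cv2.resize(cv2.imread('pics/w22.png')[90:280,220:380],None,fx=3.15,fy=3.15,interpolation=cv2.INTER_CUBIC);cv2.imwrite('pics/w22z.png',a)
```

```text
(no output)
```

View pics/w22z.png

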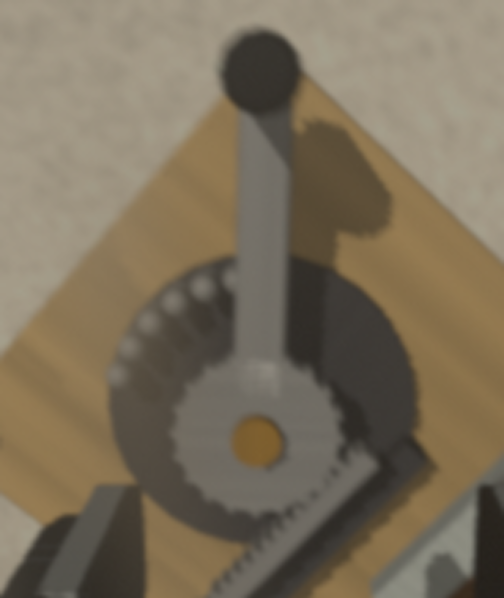

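Run:
```python
from h import *
w=wc('w22'); f=lambda x,y:(x/3.15+220,y/3.15+90)
t=cam('top')
h=plane(w,f(257,440),.058);print('hub',h)
k=plane(w,f(260,71),.094);print('knob top',k)
d=k-h;print('lever angle',np.arctan2(d[1],d[0]),np.hypot(d[0],d[1]))
T=[(231,279),(203,287),(175,300),(150,322),(128,346),(118,376)]
for z in (.03,.036):
    out=[]
    for p in T:
        X=plane(w,f(*p),z)-h; out.append((round(np.arctan2(X[1],X[0]),3),round(np.hypot(X[0],X[1]),4)))
    print(z,out)
print('disc rim', [ (plane(w,f(*p),.016)-h).round(3) for p in [(110,400),(418,400),(262,253),(262,543)]])
```

```text
hub [0.45532003 0.09270991 0.058     ]
knob top [0.53114235 0.18987073 0.094     ]
lever angle 0.9081340983943151 0.12324467329354635
0.03 [(np.float64(1.14), np.float64(0.053)), (np.float64(1.344), np.float64(0.0531)), (np.float64(1.559), np.float64(0.0539)), (np.float64(1.795), np.float64(0.0541)), (np.float64(2.024), np.float64(0.056)), (np.float64(2.249), np.float64(0.0557))]
0.036 [(np.float64(1.127), np.float64(0.0541)), (np.float64(1.322), np.float64(0.054)), (np.float64(1.531), np.float64(0.0545)), (np.float64(1.761), np.float64(0.0544)), (np.float64(1.987), np.float64(0.0557)), (np.float64(2.209), np.float64(0.055))]
disc rim [array([-0.049,  0.036, -0.042]), array([ 0.05 , -0.036, -0.042]), array([ 0.035,  0.048, -0.042]), array([-0.038, -0.05 , -0.042])]
```

Call:
drive_tool:
  offset:
    - [5,10,0]
    - [5,10,0]
    - [0,0,0]
    - [0,0,0]
  roll: [0,0,0,0]
  grip: [0.35,0.35,0.35,0.35]

```text
time_s: 29.7
ee_pos: [0.5083, 0.1472, 0.1855]
ee_rot: [0.677, -0.215, 0.21, -0.672]
force: [-0.6, 1.0, -0.0]
opening: 0.0552
```

```bash
python3 st.py 531 186 100; python3 shot.py w23;python3 - <<'E'
import cv2
a=cv2.resize(cv2.imread('pics/w23.png')[90:280,220:380],None,fx=3.15,fy=3.15,interpolation=cv2.INTER_CUBIC);cv2.imwrite('pics/w23z.png',a)
E
```

```text
29.7 [508.3 147.2 185.5] jaw -35.0 down [-0.0083 -0.0046 -1.    ] F [-0.6  1.  -0. ] q7 -1.13 op 0.05515653957433244
to go [ 22.7  38.8 -85.5]
29.7 [0.50829084 0.14718902 0.18547389] [-0.56302612  1.02287087 -0.01273472]
```

View pics/w23z.png

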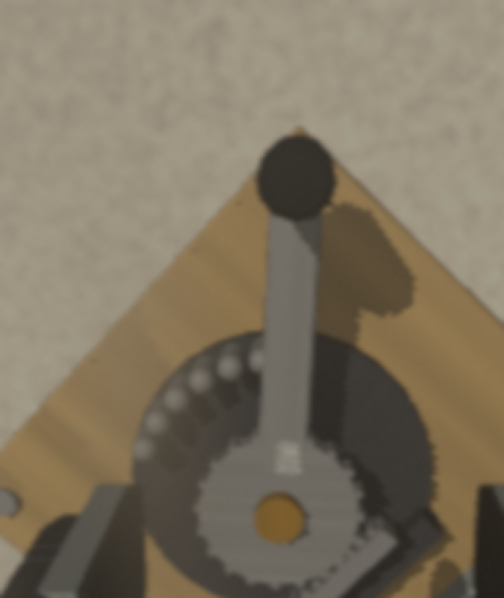

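Run:
```python
from h import *
w=wc('w23');w2=wc('w22'); f=lambda x,y:(x/3.15+220,y/3.15+90)
h=plane(w,f(279,517),.058);print('hub',h)
k=plane(w,f(296,176),.094);print('knob top',k)
d=k-h;print('lever angle',np.arctan2(d[1],d[0]),np.hypot(d[0],d[1]))
T=[(257,359),(229,366),(200,380),(175,399),(156,423),(144,449)]
T2=[(231,279),(203,287),(175,300),(150,322),(128,346),(118,376)]
for z in (.033,):
    out=[]
    for p in T:
        X=plane(w,f(*p),z)-h; out.append((round(np.arctan2(X[1],X[0]),3),round(np.hypot(X[0],X[1]),4)))
    print(z,out)
print('knob tri w/ top cam',tri([(w,f(296,176)),(w2,f(260,71)),(cam('top'),(44/3+200,184/3+130))]), tri([(w,f(296,176)),(cam('side'),(127/3+220,331/3+120))]))
print('hub',tri([(w,f(279,517)),(cam('top'),(163/3+200,279/3+130)),(cam('side'),(271/3+220,325/3+120))]))
```

```text
hub [0.45528987 0.09184927 0.058     ]
knob top [0.53231299 0.18950448 0.094     ]
lever angle 0.902968190483607 0.12437483589155407
0.033 [(np.float64(1.123), np.float64(0.0527)), (np.float64(1.328), np.float64(0.0529)), (np.float64(1.56), np.float64(0.0531)), (np.float64(1.789), np.float64(0.0538)), (np.float64(2.016), np.float64(0.0543)), (np.float64(2.232), np.float64(0.0547))]
knob tri w/ top cam (array([0.53194842, 0.18897023, 0.08626144]), [np.float64(0.0001326353911939405), np.float64(0.0016257639262504345), np.float64(0.001742552680447424)]) (array([0.53116675, 0.18867658, 0.0946896 ]), [np.float64(0.001468970868659253), np.float64(0.0014689708686592582)])
hub (array([0.45376198, 0.08940178, 0.05655942]), [np.float64(0.0019574657495517248), np.float64(0.0009633613833743472), np.float64(0.001419627586736193)])
```

Call:
drive_tool:
  offset:
    - [7,12,0]
    - [8,14,-10]
    - [6,11,-20]
    - [0,0,-20]
    - [0,0,-20]
    - [0,0,-10]
    - [0,0,0]
  roll: [-1,-1,-1,0,0,0,0]
  grip: [0.35,0.35,0.35,0.35,0.35,0.35,0.35]

```text
time_s: 30.45
ee_pos: [0.5313, 0.1803, 0.1033]
ee_rot: [0.67, -0.235, 0.232, -0.664]
force: [-1.0, -0.4, 1.1]
opening: 0.0554
```

```bash
python3 st.py 531.8 188.9 27; python3 shot.py w24
```

```text
30.45 [531.3 180.3 103.3] jaw -38.6 down [-0.0068 -0.0063 -1.    ] F [-1.  -0.4  1.1] q7 -1.32 op 0.05540010977445958
to go [  0.5   8.6 -76.3]
30.45 [0.5313121  0.18034643 0.10327127] [-0.95578356 -0.35471489  1.12973062]
```

View pics/w24.png

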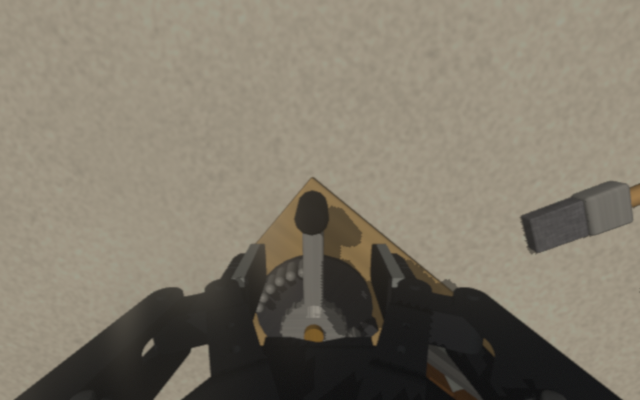

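Run:
```python
from h import *
w=wc('w24')
print(plane(w,(312,218),.094), plane(w,(312,195),.052))
```

```text
[0.53318525 0.19023446 0.094     ] [0.53546855 0.19434426 0.052     ]
```

Call:
drive_tool:
  offset:
    - [0,5,-8]
    - [0,4,-12]
    - [0,0,-14]
    - [0,0,-14]
    - [0,0,-12]
    - [0,0,-6]
    - [0,0,0]
  roll: [0,0,0,0,0,0,0]
  grip: [0.35,0.35,0.35,0.35,0.35,0.35,0.35]

```text
time_s: 31.2
ee_pos: [0.5323, 0.1901, 0.0338]
ee_rot: [0.67, -0.235, 0.233, -0.665]
force: [0.1, -0.3, -0.1]
opening: 0.0551
```

```bash
python3 st.py 531.8 188.9 27; python3 shot.py w25
```

```text
31.2 [532.3 190.1  33.8] jaw -38.6 down [-0.004  -0.0059 -1.    ] F [ 0.1 -0.3 -0.1] q7 -1.39 op 0.055098020638465486
to go [-0.5 -1.2 -6.8]
31.2 [0.53225716 0.19006348 0.0337709 ] [ 0.07051424 -0.25394342 -0.09703503]
```

View pics/w25.png

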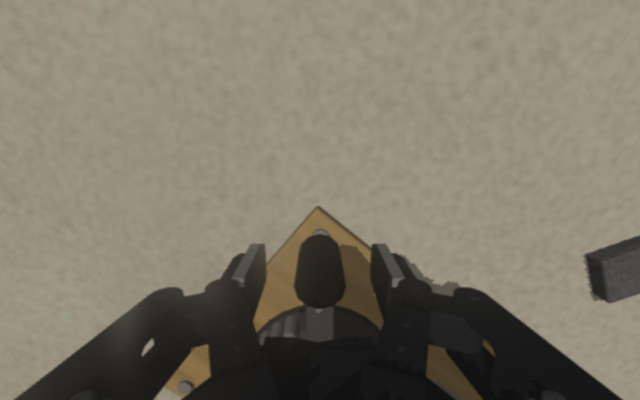

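Call:
drive_tool:
  offset:
    - [0,-0.5,-4]
    - [0,0,0]
    - [0,0,0]
    - [0,0,0]
    - [0,0,0]
    - [0,0,0]
  roll: [0,0,0,0,0,0]
  grip: [0.35,0.6,0.9,0.9,0.9,0.9]
  grip_force: 40

```text
time_s: 31.85
ee_pos: [0.5331, 0.1897, 0.0312]
ee_rot: [0.669, -0.234, 0.234, -0.665]
force: [-0.1, 0.9, -4.9]
opening: 0.0227
```

```bash
python3 st.py 531.8 188.9 27; python3 shot.py w26
```

```text
31.85 [533.1 189.7  31.2] jaw -38.7 down [-0.0019 -0.0052 -1.    ] F [-0.1  0.9 -4.9] q7 -1.39 op 0.022651665483808658
to go [-1.3 -0.8 -4.2]
31.85 [0.53305304 0.18972464 0.03116316] [-0.12192167  0.86338318 -4.85398417]
```

View pics/w26.png

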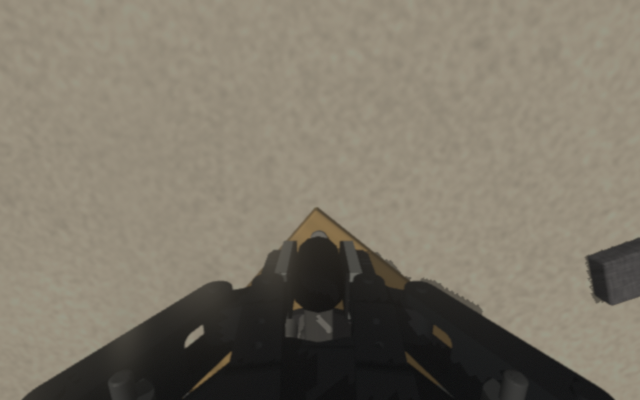

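```bash
cat > lv.py <<'E'
from h import *
import sys
H=np.array([.4557,.0915]); Rr=.125; J0=-38.7; T0=.903
s=observe();M=R.from_quat(s['ee_rot']).as_matrix();p=s['ee_pos']
d=p[:2]-H;th=np.arctan2(d[1],d[0]);r=np.hypot(*d)
u=np.array([np.cos(th),np.sin(th)]);t=np.array([-u[1],u[0]])
F=s['force'];jaw=np.degrees(np.arctan2(M[1,0],M[0,0]))
print(f"t {s['time_s']:.2f} dth {th-T0:.3f} r {r*1000:.1f} z {p[2]*1000:.1f} Ft {F[:2]@t:.1f} Fr {F[:2]@u:.1f} Fz {F[2]:.1f} jaw-exp {jaw-(J0+np.degrees(th-T0)):.1f} op {s['opening']*1000:.1f}")
for st in (2,4,6):
    a=th+st/125; q=H+Rr*np.array([np.cos(a),np.sin(a)]); print(st,((q-p[:2])*1000).round(1), end=' ; ')
print()
E
python3 lv.py
```

```text
t 31.90 dth 0.001 r 125.0 z 31.2 Ft 0.0 Fr 1.3 Fz -3.6 jaw-exp 0.0 op 22.8
2 [-1.6  1.2] ; 4 [-3.2  2.4] ; 6 [-4.8  3.6] ;
```

Call:
drive_tool:
  offset:
    - [-3.2,2.4,0]
  roll: [1.8]
  grip: [0.9]

```text
time_s: 32.0
ee_pos: [0.5305, 0.1917, 0.0312]
ee_rot: [0.673, -0.223, 0.224, -0.669]
force: [3.7, -0.9, -5.5]
opening: 0.023
```

```bash
python3 lv.py
```

```text
t 32.00 dth 0.027 r 125.0 z 31.2 Ft -3.5 Fr 1.5 Fz -5.5 jaw-exp 0.3 op 23.0
2 [-1.6  1.1] ; 4 [-3.3  2.3] ; 6 [-4.9  3.4] ;
```

Call:
drive_tool:
  offset:
    - [-3.2,2.4,0]
  roll: [1.8]
  grip: [0.9]

```text
time_s: 32.1
ee_pos: [0.5273, 0.1941, 0.0312]
ee_rot: [0.676, -0.212, 0.213, -0.673]
force: [3.1, -0.6, -4.5]
opening: 0.0229
```

```bash
python3 lv.py
```

```text
t 32.10 dth 0.058 r 125.1 z 31.2 Ft -2.9 Fr 1.3 Fz -4.5 jaw-exp 0.4 op 22.9
2 [-1.7  1. ] ; 4 [-3.4  2.1] ; 6 [-5.1  3.2] ;
```

Call:
drive_tool:
  offset:
    - [-3.4,2.1,0]
  roll: [1.6]
  grip: [0.9]

```text
time_s: 32.2
ee_pos: [0.5243, 0.1961, 0.0313]
ee_rot: [0.679, -0.201, 0.203, -0.676]
force: [12.8, -3.8, -9.6]
opening: 0.0229
```

```bash
python3 lv.py
```

```text
t 32.20 dth 0.087 r 125.1 z 31.3 Ft -12.8 Fr 3.8 Fz -9.6 jaw-exp 0.5 op 22.9
2 [-1.8  1. ] ; 4 [-3.5  2. ] ; 6 [-5.2  3.1] ;
```

Call:
drive_tool:
  offset:
    - [-3.4,2.1,0]
  roll: [1.7]
  grip: [0.9]

```text
time_s: 32.3
ee_pos: [0.5217, 0.1979, 0.0313]
ee_rot: [0.682, -0.19, 0.193, -0.679]
force: [9.8, -1.6, -12.5]
opening: 0.0228
```

```bash
python3 lv.py
```

```text
t 32.30 dth 0.113 r 125.2 z 31.3 Ft -9.2 Fr 3.8 Fz -12.5 jaw-exp 0.9 op 22.8
2 [-1.8  0.9] ; 4 [-3.5  1.9] ; 6 [-5.3  2.9] ;
```

Call:
drive_tool:
  offset:
    - [-3.5,2.0,0]
  roll: [1.7]
  grip: [0.9]

```text
time_s: 32.4
ee_pos: [0.5185, 0.1998, 0.0313]
ee_rot: [0.685, -0.178, 0.182, -0.682]
force: [7.2, -0.1, -9.6]
opening: 0.0227
```

```bash
python3 lv.py
```

```text
t 32.40 dth 0.142 r 125.2 z 31.3 Ft -6.3 Fr 3.5 Fz -9.6 jaw-exp 1.0 op 22.7
2 [-1.9  0.8] ; 4 [-3.6  1.7] ; 6 [-5.4  2.7] ;
```

Call:
drive_tool:
  offset:
    - [-3.6,1.7,0]
  roll: [1.4]
  grip: [0.9]

```text
time_s: 32.5
ee_pos: [0.5152, 0.2018, 0.0313]
ee_rot: [0.687, -0.169, 0.173, -0.685]
force: [7.2, 1.6, -8.8]
opening: 0.0226
```

```bash
python3 lv.py
```

```text
t 32.50 dth 0.173 r 125.3 z 31.3 Ft -5.6 Fr 4.8 Fz -8.8 jaw-exp 0.8 op 22.6
2 [-1.9  0.7] ; 4 [-3.7  1.6] ; 6 [-5.5  2.4] ;
```

Call:
drive_tool:
  offset:
    - [-3.6,1.7,0]
  roll: [1.5]
  grip: [0.9]

```text
time_s: 32.6
ee_pos: [0.5117, 0.2037, 0.0313]
ee_rot: [0.689, -0.159, 0.164, -0.688]
force: [6.8, 0.3, -9.1]
opening: 0.0231
```

```bash
python3 lv.py
```

```text
t 32.60 dth 0.205 r 125.4 z 31.3 Ft -6.0 Fr 3.3 Fz -9.1 jaw-exp 0.6 op 23.1
2 [-2.   0.5] ; 4 [-3.8  1.4] ; 6 [-5.6  2.2] ;
```

Call:
drive_tool:
  offset:
    - [-3.7,1.5,0]
  roll: [1.6]
  grip: [0.9]

```text
time_s: 32.7
ee_pos: [0.5079, 0.2056, 0.0313]
ee_rot: [0.692, -0.148, 0.153, -0.69]
force: [4.5, 1.6, -7.5]
opening: 0.0224
```

```bash
python3 lv.py
```

```text
t 32.70 dth 0.239 r 125.4 z 31.3 Ft -3.5 Fr 3.3 Fz -7.5 jaw-exp 0.4 op 22.4
2 [-2.   0.4] ; 4 [-3.8  1.2] ; 6 [-5.7  2. ] ;
```

Call:
drive_tool:
  offset:
    - [-3.8,1.2,0]
  roll: [1.7]
  grip: [0.9]

```text
time_s: 32.8
ee_pos: [0.504, 0.2073, 0.0313]
ee_rot: [0.694, -0.137, 0.142, -0.693]
force: [5.1, 2.8, -7.9]
opening: 0.0231
```

```bash
python3 lv.py
```

```text
t 32.80 dth 0.273 r 125.5 z 31.3 Ft -3.6 Fr 4.6 Fz -7.9 jaw-exp 0.3 op 23.1
2 [-2.   0.3] ; 4 [-3.9  1. ] ; 6 [-5.8  1.7] ;
```

Call:
drive_tool:
  offset:
    - [-3.8,1.1,0]
  roll: [1.8]
  grip: [0.9]

```text
time_s: 32.9
ee_pos: [0.5003, 0.2089, 0.0313]
ee_rot: [0.696, -0.125, 0.13, -0.696]
force: [13.1, -1.1, -13.2]
opening: 0.0231
```

```bash
python3 lv.py
```

```text
t 32.90 dth 0.305 r 125.6 z 31.3 Ft -12.6 Fr 3.6 Fz -13.2 jaw-exp 0.5 op 23.1
2 [-2.1  0.2] ; 4 [-4.   0.8] ; 6 [-5.9  1.5] ;
```

Call:
drive_tool:
  offset:
    - [-3.9,1.0,0]
  roll: [1.8]
  grip: [0.9]

```text
time_s: 33.0
ee_pos: [0.497, 0.2102, 0.0314]
ee_rot: [-0.697, 0.112, -0.119, 0.698]
force: [10.6, 2.5, -14.6]
opening: 0.0228
```

```bash
python3 lv.py
```

```text
t 33.00 dth 0.333 r 125.7 z 31.4 Ft -9.2 Fr 5.8 Fz -14.6 jaw-exp 0.8 op 22.8
2 [-2.1  0. ] ; 4 [-4.   0.6] ; 6 [-5.9  1.2] ;
```

Call:
drive_tool:
  offset:
    - [-3.9,0.9,0]
  roll: [1.8]
  grip: [0.9]

```text
time_s: 33.1
ee_pos: [0.4934, 0.2115, 0.0314]
ee_rot: [-0.699, 0.1, -0.107, 0.7]
force: [7.6, 2.8, -12.5]
opening: 0.0227
```

```bash
python3 lv.py
```

```text
t 33.10 dth 0.363 r 125.7 z 31.4 Ft -6.4 Fr 5.0 Fz -12.5 jaw-exp 1.0 op 22.7
2 [-2.1 -0.1] ; 4 [-4.1  0.4] ; 6 [-6.  1.] ;
```

Call:
drive_tool:
  offset:
    - [-3.9,0.7,-0.3]
  roll: [1.4]
  grip: [0.9]

```text
time_s: 33.2
ee_pos: [0.4897, 0.2127, 0.0312]
ee_rot: [-0.7, 0.09, -0.098, 0.702]
force: [6.8, 1.1, -3.2]
opening: 0.0225
```

```bash
sed -i 's/Rr=.125;/Rr=.126;/' lv.py; python3 lv.py
```

```text
t 33.20 dth 0.394 r 125.9 z 31.2 Ft -6.2 Fr 2.9 Fz -3.2 jaw-exp 0.8 op 22.5
2 [-1.9  0.7] ; 4 [-3.9  1.2] ; 6 [-5.8  1.6] ;
```

Call:
drive_tool:
  offset:
    - [-3.9,0.7,-0.3]
  roll: [1.5]
  grip: [0.9]

```text
time_s: 33.3
ee_pos: [0.4859, 0.2138, 0.0311]
ee_rot: [-0.701, 0.08, -0.088, 0.704]
force: [4.9, 0.1, -1.4]
opening: 0.0229
```

```bash
python3 lv.py
```

```text
t 33.30 dth 0.425 r 126.0 z 31.1 Ft -4.8 Fr 1.3 Fz -1.4 jaw-exp 0.6 op 22.9
2 [-2.   0.5] ; 4 [-3.9  0.9] ; 6 [-5.9  1.3] ;
```

Call:
drive_tool:
  offset:
    - [-4.0,0.6,-0.3]
  roll: [1.7]
  grip: [0.9]

```text
time_s: 33.4
ee_pos: [0.482, 0.2147, 0.0311]
ee_rot: [-0.702, 0.069, -0.077, 0.705]
force: [4.7, 0.1, -2.0]
opening: 0.0228
```

```bash
python3 lv.py
```

```text
t 33.40 dth 0.458 r 126.0 z 31.1 Ft -4.6 Fr 1.1 Fz -2.0 jaw-exp 0.6 op 22.8
2 [-2.   0.4] ; 4 [-4.   0.8] ; 6 [-5.9  1.1] ;
```

Call:
drive_tool:
  offset:
    - [-4.0,0.7,-0.1]
  roll: [1.7]
  grip: [0.9]

```text
time_s: 33.5
ee_pos: [0.4777, 0.2157, 0.0312]
ee_rot: [-0.703, 0.057, -0.066, 0.706]
force: [2.7, 0.1, -3.6]
opening: 0.0231
```

```bash
python3 lv.py
```

```text
t 33.50 dth 0.492 r 126.1 z 31.2 Ft -2.6 Fr 0.5 Fz -3.6 jaw-exp 0.5 op 23.1
2 [-2.   0.2] ; 4 [-4.   0.5] ; 6 [-6.   0.8] ;
```

Call:
drive_tool:
  offset:
    - [-4.0,0.5,-0.1]
  roll: [1.7]
  grip: [0.9]

```text
time_s: 33.6
ee_pos: [0.4738, 0.2163, 0.0312]
ee_rot: [-0.703, 0.045, -0.055, 0.707]
force: [13.5, 0.3, -7.8]
opening: 0.0227
```

```bash
python3 lv.py
```

```text
t 33.60 dth 0.524 r 126.1 z 31.2 Ft -13.3 Fr 2.2 Fz -7.8 jaw-exp 0.6 op 22.7
2 [-2.   0.2] ; 4 [-4.   0.4] ; 6 [-6.   0.6] ;
```

Call:
drive_tool:
  offset:
    - [-4.0,0.3,-0.1]
  roll: [1.7]
  grip: [0.9]

```text
time_s: 33.7
ee_pos: [0.4703, 0.2168, 0.0313]
ee_rot: [-0.704, 0.034, -0.044, 0.708]
force: [10.0, 1.8, -9.9]
opening: 0.0228
```

```bash
python3 lv.py
```

```text
t 33.70 dth 0.552 r 126.1 z 31.3 Ft -9.7 Fr 3.0 Fz -9.9 jaw-exp 0.8 op 22.8
2 [-2.   0.1] ; 4 [-4.   0.3] ; 6 [-6.   0.4] ;
```

Call:
drive_tool:
  offset:
    - [-4.0,0.2,-0.1]
  roll: [1.7]
  grip: [0.9]

```text
time_s: 33.8
ee_pos: [0.4666, 0.2172, 0.0313]
ee_rot: [-0.704, 0.022, -0.033, 0.709]
force: [8.0, 2.8, -8.7]
opening: 0.0228
```

```bash
python3 lv.py
```

```text
t 33.80 dth 0.582 r 126.2 z 31.3 Ft -7.7 Fr 3.5 Fz -8.7 jaw-exp 0.9 op 22.8
2 [-2.  -0.1] ; 4 [-4.   0.1] ; 6 [-6.1  0.2] ;
```

Call:
drive_tool:
  offset:
    - [-4.0,0.1,-0.2]
  roll: [1.4]
  grip: [0.9]

```text
time_s: 33.9
ee_pos: [0.4628, 0.2176, 0.0312]
ee_rot: [-0.704, 0.012, -0.023, 0.71]
force: [8.6, 0.5, -4.6]
opening: 0.0227
```

```bash
python3 lv.py
```

```text
t 33.90 dth 0.611 r 126.3 z 31.2 Ft -8.5 Fr 0.9 Fz -4.6 jaw-exp 0.8 op 22.7
2 [-2.  -0.2] ; 4 [-4.  -0.1] ; 6 [-6.1 -0.1] ;
```

Call:
drive_tool:
  offset:
    - [-4.0,-0.1,-0.2]
  roll: [1.5]
  grip: [0.9]

```text
time_s: 34.0
ee_pos: [0.4591, 0.2178, 0.0312]
ee_rot: [-0.704, 0.001, -0.014, 0.71]
force: [7.9, 2.4, -4.2]
opening: 0.0229
```

```bash
python3 lv.py
```

```text
t 34.00 dth 0.641 r 126.3 z 31.2 Ft -7.9 Fr 2.6 Fz -4.2 jaw-exp 0.7 op 22.9
2 [-2.  -0.3] ; 4 [-4.  -0.3] ; 6 [-6.1 -0.3] ;
```

Call:
drive_tool:
  offset:
    - [-4.0,-0.2,-0.2]
  roll: [1.6]
  grip: [0.9]

```text
time_s: 34.1
ee_pos: [0.4552, 0.2179, 0.0312]
ee_rot: [-0.703, -0.01, -0.003, 0.711]
force: [6.7, 1.3, -2.4]
opening: 0.0226
```

```bash
python3 lv.py
```

```text
t 34.10 dth 0.672 r 126.4 z 31.2 Ft -6.7 Fr 1.2 Fz -2.4 jaw-exp 0.7 op 22.6
2 [-2.  -0.4] ; 4 [-4.  -0.5] ; 6 [-6.  -0.6] ;
```

Call:
drive_tool:
  offset:
    - [-4.0,-0.3,-0.2]
  roll: [1.7]
  grip: [0.9]

```text
time_s: 34.2
ee_pos: [0.4511, 0.2179, 0.0311]
ee_rot: [-0.703, -0.021, 0.008, 0.711]
force: [5.0, 0.7, -1.2]
opening: 0.0225
```

```bash
python3 lv.py
```

```text
t 34.20 dth 0.704 r 126.5 z 31.1 Ft -5.0 Fr 0.5 Fz -1.2 jaw-exp 0.8 op 22.5
2 [-2.  -0.6] ; 4 [-4.  -0.7] ; 6 [-6.  -0.8] ;
```

Call:
drive_tool:
  offset:
    - [-4.0,-0.5,0]
  roll: [1.6]
  grip: [0.9]

```text
time_s: 34.3
ee_pos: [0.4471, 0.2177, 0.0313]
ee_rot: [-0.703, -0.033, 0.019, 0.711]
force: [13.2, 2.6, -10.1]
opening: 0.0228
```

```bash
python3 lv.py
```

```text
t 34.30 dth 0.736 r 126.5 z 31.3 Ft -13.3 Fr 1.7 Fz -10.1 jaw-exp 0.7 op 22.8
2 [-2.  -0.6] ; 4 [-4.  -0.8] ; 6 [-6. -1.] ;
```

Call:
drive_tool:
  offset:
    - [-4.0,-0.6,-0.1]
  roll: [1.6]
  grip: [0.9]

```text
time_s: 34.4
ee_pos: [0.4437, 0.2175, 0.0314]
ee_rot: [-0.702, -0.044, 0.03, 0.711]
force: [13.6, 3.6, -12.9]
opening: 0.0226
```

```bash
python3 lv.py
```

```text
t 34.40 dth 0.763 r 126.6 z 31.4 Ft -13.9 Fr 2.3 Fz -12.9 jaw-exp 0.9 op 22.6
2 [-1.9 -0.8] ; 4 [-3.9 -1.1] ; 6 [-5.9 -1.3] ;
```

Call:
drive_tool:
  offset:
    - [-4.0,-0.8,-0.2]
  roll: [1.6]
  grip: [0.9]

```text
time_s: 34.5
ee_pos: [0.4401, 0.2172, 0.0313]
ee_rot: [-0.7, -0.055, 0.04, 0.71]
force: [10.2, 5.2, -11.5]
opening: 0.0225
```

```bash
python3 lv.py
```

```text
t 34.50 dth 0.791 r 126.6 z 31.3 Ft -10.8 Fr 3.9 Fz -11.5 jaw-exp 1.1 op 22.5
2 [-1.9 -0.9] ; 4 [-3.9 -1.2] ; 6 [-5.9 -1.5] ;
```

Call:
drive_tool:
  offset:
    - [-3.9,-1.0,-0.2]
  roll: [1.4]
  grip: [0.9]

```text
time_s: 34.6
ee_pos: [0.4366, 0.2168, 0.0313]
ee_rot: [-0.699, -0.065, 0.049, 0.71]
force: [10.7, 5.3, -9.1]
opening: 0.0231
```

```bash
python3 lv.py
```

```text
t 34.60 dth 0.819 r 126.7 z 31.3 Ft -11.4 Fr 3.7 Fz -9.1 jaw-exp 1.1 op 23.1
2 [-1.9 -1.1] ; 4 [-3.9 -1.4] ; 6 [-5.8 -1.8] ;
```

Call:
drive_tool:
  offset:
    - [-3.9,-1.1,-0.2]
  roll: [1.5]
  grip: [0.9]

```text
time_s: 34.7
ee_pos: [0.4329, 0.2163, 0.0313]
ee_rot: [-0.698, -0.076, 0.059, 0.71]
force: [8.7, 4.5, -7.5]
opening: 0.0224
```

```bash
python3 lv.py
```

```text
t 34.70 dth 0.848 r 126.8 z 31.3 Ft -9.3 Fr 2.9 Fz -7.5 jaw-exp 1.0 op 22.4
2 [-1.8 -1.2] ; 4 [-3.8 -1.6] ; 6 [-5.8 -2. ] ;
```

Call:
drive_tool:
  offset:
    - [-3.8,-1.2,-0.1]
  roll: [1.5]
  grip: [0.9]

```text
time_s: 34.8
ee_pos: [0.4292, 0.2156, 0.0313]
ee_rot: [-0.696, -0.087, 0.069, 0.709]
force: [7.7, 4.1, -9.0]
opening: 0.0227
```

```bash
python3 lv.py
```

```text
t 34.80 dth 0.878 r 126.9 z 31.3 Ft -8.4 Fr 2.4 Fz -9.0 jaw-exp 1.0 op 22.7
2 [-1.8 -1.3] ; 4 [-3.7 -1.8] ; 6 [-5.7 -2.3] ;
```

Call:
drive_tool:
  offset:
    - [-3.3,-1.3,-0.2]
  roll: [1.3]
  grip: [0.9]

```text
time_s: 34.9
ee_pos: [0.4258, 0.2149, 0.0313]
ee_rot: [-0.695, -0.096, 0.078, 0.708]
force: [6.8, 5.0, -5.7]
opening: 0.0228
```

```bash
python3 lv.py
```

```text
t 34.90 dth 0.905 r 127.0 z 31.3 Ft -7.8 Fr 3.3 Fz -5.7 jaw-exp 1.0 op 22.8
2 [-1.7 -1.4] ; 4 [-3.7 -1.9] ; 6 [-5.6 -2.5] ;
```

Call:
drive_tool:
  offset:
    - [-1.0,-0.5,-0.2]
    - [0,0,0]
  roll: [0.3,0]
  grip: [0.9,0.9]

```text
time_s: 35.1
ee_pos: [0.4245, 0.2147, 0.0313]
ee_rot: [-0.694, -0.1, 0.082, 0.708]
force: [6.3, 0.9, -7.3]
opening: 0.0226
```

```bash
python3 lv.py; python3 shot.py w30
python3 - <<'E'
from h import *
a=get_image('side');cv2.imwrite('pics/side9.png',a); cv2.imwrite('pics/side9z.png',cv2.resize(a[150:290,220:400],None,fx=4.2,fy=4.2,interpolation=cv2.INTER_CUBIC))
a=get_image('top');cv2.imwrite('pics/top9.png',a); cv2.imwrite('pics/top9z.png',cv2.resize(a[150:290,200:380],None,fx=4.2,fy=4.2,interpolation=cv2.INTER_CUBIC))
E
python3 lv.py
```

```text
t 35.10 dth 0.916 r 127.1 z 31.3 Ft -6.4 Fr -0.7 Fz -7.3 jaw-exp 1.0 op 22.6
2 [-1.7 -1.5] ; 4 [-3.6 -2.1] ; 6 [-5.6 -2.7] ; 
35.1 [0.42448172 0.21467731 0.03125751] [ 6.34557933  0.9196492  -7.34567713]
t 35.25 dth 0.916 r 127.0 z 31.2 Ft -6.2 Fr -0.0 Fz -5.6 jaw-exp 0.9 op 22.4
2 [-1.7 -1.5] ; 4 [-3.6 -2. ] ; 6 [-5.6 -2.6] ;
```

View pics/side9z.png

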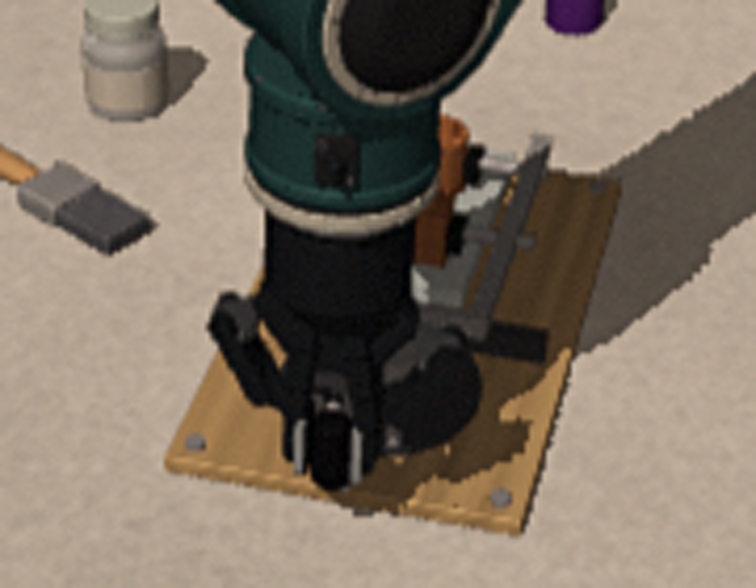

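View pics/top9z.png

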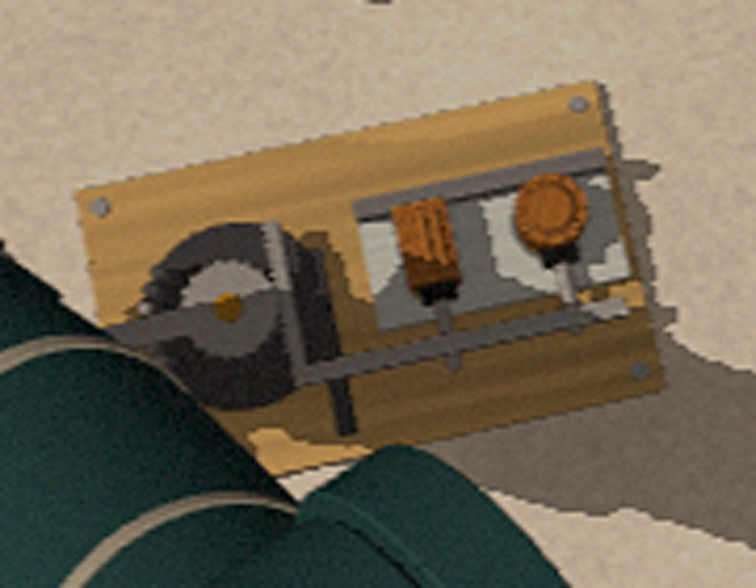

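View pics/w30.png

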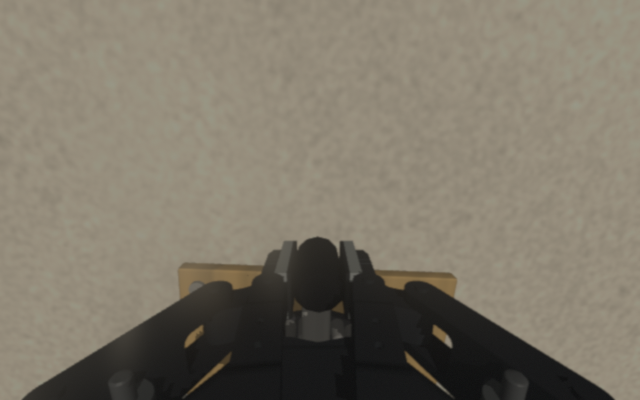

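Call:
drive_tool:
  offset:
    - [-1.8,-0.6,-0.2]
  roll: [0.4]
  grip: [0.9]

```text
time_s: 35.35
ee_pos: [0.4229, 0.2142, 0.0312]
ee_rot: [-0.694, -0.103, 0.084, 0.708]
force: [7.5, 2.6, -1.8]
opening: 0.0228
```

```bash
python3 lv.py
```

```text
t 35.35 dth 0.929 r 127.0 z 31.2 Ft -7.9 Fr 0.6 Fz -1.8 jaw-exp 0.7 op 22.8
2 [-1.7 -1.5] ; 4 [-3.6 -2.1] ; 6 [-5.5 -2.7] ;
```

Call:
drive_tool:
  offset:
    - [-0.2,-0.1,0]
    - [-0.2,-0.1,0]
    - [0,0,0]
  roll: [0,0,0]
  grip: [0.9,0.9,0.9]

```text
time_s: 35.65
ee_pos: [0.4223, 0.214, 0.0313]
ee_rot: [-0.694, -0.106, 0.086, 0.707]
force: [7.6, 2.1, -7.4]
opening: 0.0228
```

```bash
python3 lv.py
```

```text
t 35.65 dth 0.934 r 127.0 z 31.3 Ft -7.9 Fr 0.0 Fz -7.4 jaw-exp 0.8 op 22.8
2 [-1.7 -1.5] ; 4 [-3.6 -2.1] ; 6 [-5.5 -2.7] ;
```

Call:
drive_tool:
  offset:
    - [0,0,0]
    - [0,0,0]
    - [0,0,0]
    - [0,0,0]
  roll: [0,0,0,0]
  grip: [0.9,0.9,0.9,0.9]

```text
time_s: 36.05
ee_pos: [0.422, 0.2139, 0.0312]
ee_rot: [-0.694, -0.109, 0.089, 0.707]
force: [7.0, 2.8, -6.9]
opening: 0.0227
```

```bash
python3 lv.py
python3 - <<'E'
from h import *
a=get_image('top');cv2.imwrite('pics/top10z.png',cv2.resize(a[150:290,200:380],None,fx=4.2,fy=4.2,interpolation=cv2.INTER_CUBIC))
E
python3 lv.py
```

```text
t 36.05 dth 0.936 r 127.0 z 31.2 Ft -7.5 Fr 0.8 Fz -6.9 jaw-exp 1.1 op 22.7
2 [-1.7 -1.5] ; 4 [-3.6 -2.1] ; 6 [-5.5 -2.7] ; 
t 36.10 dth 0.936 r 126.9 z 31.2 Ft -6.7 Fr 0.8 Fz -7.1 jaw-exp 1.1 op 22.8
2 [-1.7 -1.4] ; 4 [-3.6 -2. ] ; 6 [-5.5 -2.6] ;
```

View pics/top10z.png

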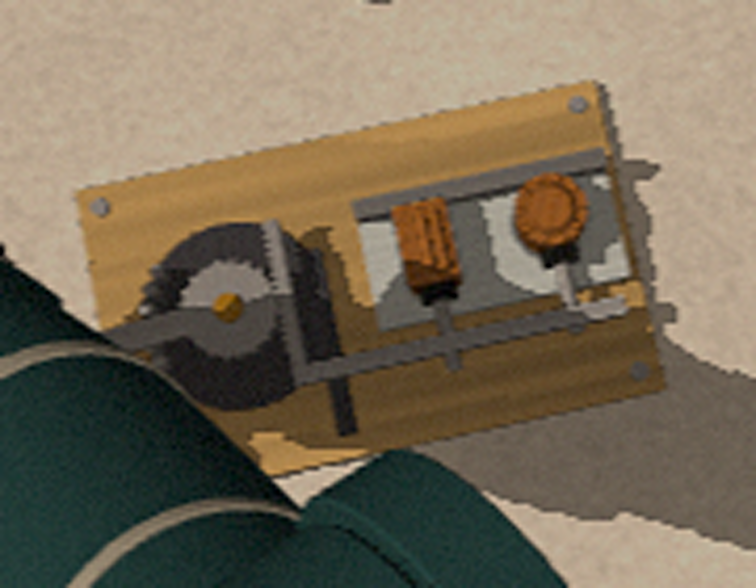

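```bash
python3 -c "
from rig import *
job_done()"; python3 lv.py
```

```text
the job is handed in; nothing more can be done
the job is handed in; nothing more can be done
```

The oblong block and the round boss are upright in their nests and released. The lever was pulled four clicks, and I handed the job in still gripping the knob in the fourth notch, at 36.1 s. The handover reports no verdict.

- **Clicks:** Resistance jumped at four tooth feet, at lever turns of about 0.07, 0.29, 0.51 and 0.72 rad. Each jump eased off again before the next, and the spacing matches the 0.218 rad tooth pitch. I stopped at 0.936 rad, about the middle of the fourth notch, and there was no sign of a fifth click.
- **Hold:** The knob held at 0.934–0.936 rad over the last 0.45 s, with about 7 N of spring force and the grip at 22.7 mm.
- **Pieces:** The last top view shows both pieces seated, with both pads on them.

Some things disagreed or went wrong:

- **Fingertips:** They really stood about 33 mm behind the stated TCP, not 8 mm ahead. My first grasp closed on air above the block, so I corrected for it from the camera images.
- **First insertion:** The block caught on the fence lip at about 19 N vertical force and tipped in the jaws. I set it down on the table, gripped it again and placed it about 2 mm further from the fence; it then went in without resistance.
- **Notch position:** The teeth as seen by camera put the middle of the fourth notch at about 0.99 rad, against about 0.94 rad by feel. By either reading the final position lies in the fourth notch.

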